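Clamp the well-plate holder to the slotted base plate

TASK

Take the T-bolt with the square nut from its stand, drop its head lengthwise into the free part of the slot in the aluminium base plate and slide it along until the stud is fully home in the fork of the well-plate holder. Then turn the nut clockwise so that the head stands square across under the slot's lips and the nut clamps the fork firmly, without forcing it. Do not shift the holder and leave everything else where it is.

Things in the scene. Friction and masses are not known exactly. Their poses are not given: they have to be found in the camera images.
- slot_plate: Aluminium base plate fixed on the bench, 360 x 140 x 28 mm. Origin: centre of its underside; x along its T-slot, z up. The slot runs along y = 0 over the whole length, ends open: mouth 18.5 mm wide through lips 8 mm thick (z 20 to 28 mm), undercut below 27 mm wide, floor at z = 8 mm. The slot is free on the -x side of the holder.
- holder: Well-plate holder; slides along the plate's x against 12 N friction. Its steel foot, 44 mm wide, ends in a fork over the slot: gap 14 mm wide, 31 mm deep, open to -x, prong tips at x = -26 mm. A U-shaped pad on the fork has its top 6.7 to 9.3 mm over the plate, unknown. Origin: on the axis of the stud when home, at the foot's underside; axes as the plate's. Tray, 25 mm high, from x = 53 mm.
- fork_seat (a point): Where the stud's axis is when fully home against the closed end of the fork, 8 mm over the plate; axes as the plate's.
- tbolt: Loose T-bolt, about 0.14 kg, standing head down in a pocket (18 mm deep) of the white stand. Steel head 26 (x) x 16 (y) x 7 mm, stud 10 mm thick up z, square nut on it. Origin: centre of the head's underside. Two opposite corners are cut away, so in the slot the head turns only clockwise seen from above and stops about square (94 degrees).
- nut_grip (a point): Centre of the nut's steel block, 24 x 24 x 26 mm, x and y normal to its flats; sits on a rubber bush (4 Nm/rad). Its flange (34 x 5 mm) has its underside 21 mm below. Starts about 46.8 mm above the head's underside; clockwise closes it 12 mm a turn. Thread friction (0.04 Nm) carries the stud round until the head stops, then 0.5 to 2.4 rad more to contact; firm is about 0.2 Nm, 0.3 is forcing.
- round_screw: Spare thumb screw with a plain round black knob (32 mm) in the same stand; not used. Origin at its foot.
- dish: Petri dish, 90 mm wide, 15 mm high; a bystander.
- reagent: Amber bottle, 62 mm wide, 150 mm high; a bystander.
- marker: Black pen lying on the bench, 125 mm long; a bystander.
- wrench: Steel wrench lying on the bench, 150 mm long; a bystander.
- beaker: Glass beaker, 68 mm wide, 85 mm high; a bystander.
- tube_rack: White rack with four tubes, 50 x 160 mm, 107 mm high; a bystander.
Not all that is in view belongs to the job. Of the things that look like the tbolt, the largest one is meant.

How it is judged (in metres and radians):
On the way, in this order (a step that is already met when the one before it is completed fails the run):
1. the T-bolt's head is down in the slot, clear of the fork (z of tbolt in the frame of slot_plate between 0.006 and 0.0185 m and y of tbolt in the frame of slot_plate between -0.004 and 0.004 m and x of tbolt in the frame of holder below -0.012 m and x of tbolt in the frame of slot_plate above -0.18 m), for 0.1 s.
2. the stud is fully home in the fork, its head in the slot (z of tbolt in the frame of slot_plate below 0.0185 m and horizontal distance between tbolt and fork_seat below 0.004 m), for 0.2 s.
At the end, for the whole second after the job is handed in: The T-bolt stands upright with its stud within 4 mm of the fork's home point, its head under the slot's lips and square across the slot within 18 degrees, clamping the holder's fork with at least 10 N, at rest (horizontal distance between tbolt and fork_seat below 0.004 m and z of tbolt in the frame of slot_plate between 0.006 and 0.015 m and angle between the x axis of tbolt and the x axis of slot_plate, either way round above 1.25 rad and angle between tbolt's own z axis and vertical below 0.1 rad and contact force between tbolt and holder above 10 N and linear speed of tbolt below 0.02 m/s); the robot touches nothing.
It fails at once if the holder is shifted by more than 5 mm (distance of fork_seat from where it was at the start of the episode above 0.005 m).
It fails at once if the clamp is forced: more than 42 N between the T-bolt and the holder (contact force between tbolt and holder above 42 N).
It fails at once if a bystander is moved by more than 30 mm (distance of any of round_screw, dish, reagent, marker, wrench, beaker, tube_rack from where it was at the start of the episode above 0.03 m).
It also fails if it takes over 72 s, if anything falls off the work surface, if the arm or the gripper's body presses on something with over 40 N, if the wrist force passes 120 N, or if a joint passes its speed limit or range.

ROBOT

A 7-joint arm with a two-finger parallel gripper is mounted at the origin on the work surface. World frame = base frame: x ahead of the robot, y to its left, z up, the work surface at z = 0. Lengths are in mm, angles in rad, forces in N, time in s.
With the tool pointing down it reaches from about 400 to 875 mm from the base axis. Payload 4.4 kg.
Tool frame: the origin (TCP) lies at the very end of the fingers, on their centre line; the grasp point (between the pads) lies 19 mm behind it; z points along the fingers, x is the direction in which the jaws open and shut, and the axes are right-handed (so a half turn about z gives the same grasp; the last joint's range is limited). The gripper opens to 85 mm and grips with 20 to 120 N. Pads are 22 mm wide; open, the fingers measure 114 mm over their backs; the gripper's body (76 mm by 85 mm) begins 54 mm behind the grasp point. The pads swing forward as they close: fully open they stand 13 mm farther back than shut.
Start: joints at [1.171, 0.628, 0.038, 1.517, -0.027, 0.996, -0.02], TCP at [212.992, -614.127, 193.413] pointing down, gripper open.
Joint ranges: [-3.06, 3.06], [-0.37, 2.12], [-1.25, 1.32], [0.18, 2.47], [-1.1, 4.24], [0.23, 1.98], [-2.94, 2.94]. Speed limits (rad/s): [2.57, 2.57, 3.14, 3.14, 3.14, 3.14, 3.14].

INTERFACE

Orientations are given as [roll, pitch, yaw] about the fixed x, y, z axes, in that order (R = Rz(yaw) Ry(pitch) Rx(roll)).
In Python, from cell import ctrl gives the robot as it stands.
- The arm moves only by the shell command python3 -m creep 'ROWS'. ROWS is text: rows parted by semicolons, each of 7 numbers parted by spaces: the shift along the tool's x, y, z in units of 40 mm (1.0 is 40 mm), then the turn, a rotation vector about the tool's x, y, z in degrees, then the closure, from 0 (fully open) to 1 (shut). In form: x y z rx ry rz grip; .... A call has 1 to 10 rows; each row is the pose to reach, as a shift and turn from the pose commanded when the call began, along the tool's axes at that moment; what a row does not reach only later rows make up. A row lasts 1/12 s, in which the tool goes at most 41.7 mm and 7.16 degrees, less where a joint would pass 70% of its speed; a pose out of reach is approached as far as the arm can. A call with a gripper value outside its range is refused whole. The fingers move at their own pace and stop on an object; the grip force is fixed at half the most. Time passes only in rows, so rows that repeat a pose let the fingers close. It gives the time, the measured TCP pose, the force and the opening at its end, in the units of the state.
- ctrl.read_state(): the state, without advancing time (a new reading comes with each control period).
- ctrl.get_image(name): name is "side" or "top" or "wrist"; returns a dict with "img" (400x640x3 uint8, red, green, blue), "vfov" (degrees; the focal length in pixels is half the picture's height over the tangent of half this angle, whatever the lens; pixels are square), "cx", "cy" (the principal point, pixels), "T" (4x4, takes a point from camera to world coordinates); the wrist camera has in their place "tool_from_camera" (4x4, takes a point from camera to tool coordinates, whose origin is the TCP and whose axes are the tool frame's). Camera axes: x right, y up, looking along -z (the intrinsics and any distortion apply to the point x, -y, -z); pixel columns grow to the right and rows downward; lengths in mm; the calibration is good to about 2 mm. A picture is of the moment at which its call begins: read the wrist's pose just before it. There is no depth.
- ctrl.finish_job(): hands the job in, once; it reports no verdict.
Trained networks look in the newest picture that a camera, given by its name, has taken for a name from the list of things; names that differ only in an ending like _2 or _b are one class to them, and where a whole thing is asked for, a point or a joint stands for the part that bears it (a point fixed in the world has none). Each returns a list of dicts, best first, with "score" (0 to 1); they miss things now and then, are a little off and sometimes report something else, mostly with a low value. They report only what shows in the picture. A call takes as long as a camera call. They do not tell look-alikes from the thing itself.
- ctrl.boxes_of(camera, thing): "rect" ([left, top, right, bottom] in pixels, round what is visible of it).
- ctrl.cut_out(camera, thing): "pixels" (400x640 bool, what is visible of it) and "rect" ([left, top, right, bottom] in pixels, round what is visible of it).
The state is a dict: "clock": time; "qpos": joint angles; "qd": joint speeds; "tau": joint torques, N m; "eef_pos": TCP position; "tool_rot": TCP orientation; "force": force on the tool from outside, world axes, zero at the start; "torque": the same for the moment, N m; "width": finger opening in mm.
Only numpy, scipy, OpenCV 4.12 (cv2) and the standard library are available. Lean on these libraries where they do the work, as an engineer would, in place of code of your own. Each camera call takes 0.05 s, during which the arm holds its last target.

## Working session

There is one attempt and no reset: what is moved stays moved. The work goes in short steps, Python scripts to look and compute and a shell command to move; the robot and the scene stay as the last step left them, time stands still between calls to the robot, and variables do not carry over. Pictures are saved under pics/ and viewed, and the job is handed in when it is done.

```bash
ls; mkdir -p pics; cat > h.py <<'E'
import numpy as np, cv2, json
from cell import ctrl
def snap(n,f):
    d=ctrl.get_image(n); cv2.imwrite('pics/'+f+'.png',d['img'][:,:,::-1]); return d
E
python3 - <<'E'
from h import *
print(ctrl.read_state())
for n in ['side','top','wrist']:
    d=snap(n,n+'0'); print({k:(v if k!='img' else 0) for k,v in d.items()})
E
```

```text
pics
{'clock': 0.0, 'qpos': array([ 1.17123272,  0.62933488,  0.03842985,  1.51837933, -0.02701023,
        0.99629214, -0.0200288 ]), 'qd': array([ 0.00174018, -0.00038957,  0.00017196, -0.00237292, -0.00046922,
       -0.00073248, -0.00047335]), 'tau': array([-4.46612275e-04, -5.63393354e+01,  1.22621387e+00, -1.93445224e+01,
        1.10782121e-02,  1.05493769e-02, -1.04824352e-05]), 'eef_pos': array([ 212.74772682, -613.45605933,  192.49260037]), 'tool_rot': array([ 3.14158360e+00,  1.89618095e-03, -1.23705756e+00]), 'force': array([ 0.33512925, -0.31170494,  0.97460268]), 'torque': array([0.02969687, 0.02834746, 0.00727774]), 'width': 85.27228852112836}
{'img': 0, 'vfov': 51.72741731624979, 'cx': 320.9116618561395, 'cy': 199.79309243840694, 'T': array([[ 9.95717522e-01,  5.31767574e-02, -7.56230759e-02,
         4.79200899e+02],
       [-9.21732485e-02,  5.08033527e-01, -8.56391282e-01,
        -9.98323155e+02],
       [-7.12105343e-03,  8.59694229e-01,  5.10759359e-01,
         6.16424140e+02],
       [ 0.00000000e+00,  0.00000000e+00,  0.00000000e+00,
         1.00000000e+00]]
[... 190 characters left out ...]
[-9.99443265e-01,  3.05118677e-02,  1.34976176e-02,
        -4.37516975e+01],
       [ 1.64387036e-02,  9.82938800e-02,  9.95021649e-01,
         1.27976476e+03],
       [ 0.00000000e+00,  0.00000000e+00,  0.00000000e+00,
         1.00000000e+00]])}
{'img': 0, 'vfov': 69.43366038846145, 'cx': 318.5708050674264, 'cy': 196.45289475219525, 'tool_from_camera': array([[ 9.99999635e-01, -7.10335676e-04,  4.75578381e-04,
        -5.47181901e-01],
       [-5.48020433e-04, -9.59683281e-01, -2.81083084e-01,
        -7.28101176e+01],
       [ 6.56067964e-04,  2.81082721e-01, -9.59683319e-01,
        -1.80018540e+02],
       [ 0.00000000e+00,  0.00000000e+00,  0.00000000e+00,
         1.00000000e+00]])}
```

View pics/side0.png

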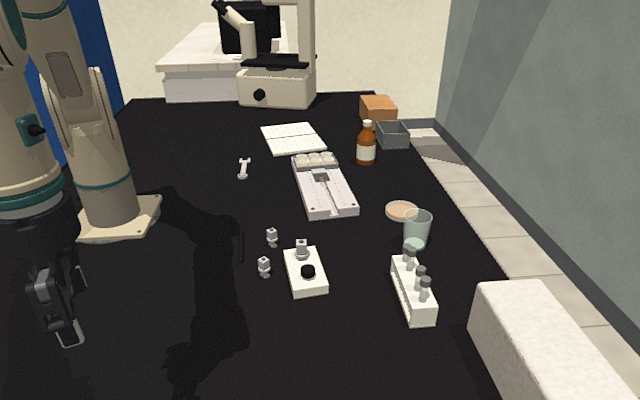

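View pics/top0.png

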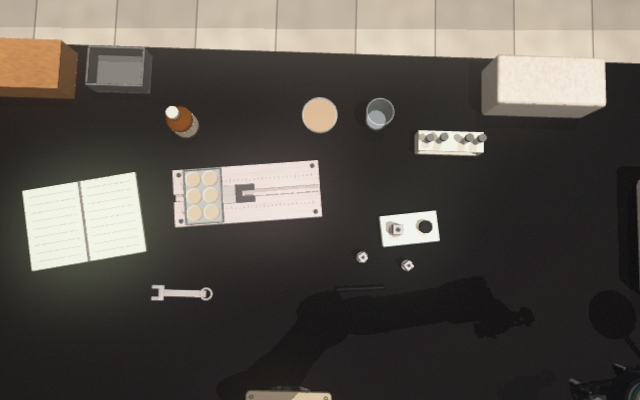

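View pics/wrist0.png

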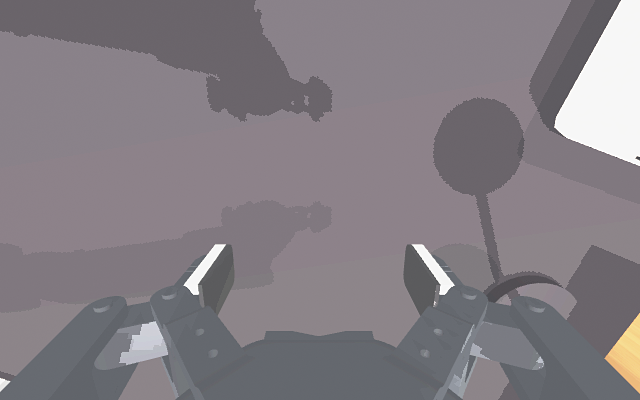

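```bash
cat >> h.py <<'E'
from scipy.spatial.transform import Rotation as Ro
def world_T(d,st=None):
    if 'T' in d: return np.array(d['T'])
    st=st or ctrl.read_state()
    W=np.eye(4); W[:3,:3]=Ro.from_euler('xyz',st['tool_rot']).as_matrix(); W[:3,3]=st['eef_pos']
    return W@d['tool_from_camera']
def ray(d,T,u,v):
    f=d['img'].shape[0]/2/np.tan(np.radians(d['vfov'])/2)
    r=np.array([(u-d['cx'])/f,-(v-d['cy'])/f,-1.]); r=T[:3,:3]@r
    return T[:3,3],r/np.linalg.norm(r)
def atz(d,T,u,v,z):
    o,r=ray(d,T,u,v); return o+r*(z-o[2])/r[2]
def proj(d,T,p):
    f=d['img'].shape[0]/2/np.tan(np.radians(d['vfov'])/2)
    c=T[:3,:3].T@(np.array(p)-T[:3,3]); return d['cx']+f*c[0]/-c[2], d['cy']-f*c[1]/-c[2]
def tri(rs):
    A=0;b=0
    for o,r in rs:
        P=np.eye(3)-np.outer(r,r); A=A+P; b=b+P@o
    p=np.linalg.solve(A,b); return p,[np.linalg.norm((np.eye(3)-np.outer(r,r))@(p-o)) for o,r in rs]
E
python3 - <<'E'
from h import *
a=cv2.imread('pics/top0.png'); s=cv2.imread('pics/side0.png')
t=cv2.resize(a[140:280,160:460],None,fx=2.6,fy=2.6,interpolation=cv2.INTER_CUBIC); cv2.imwrite('pics/t1.png',t)
t=cv2.resize(s[140:320,230:430],None,fx=3.3,fy=3.3,interpolation=cv2.INTER_CUBIC); cv2.imwrite('pics/s1.png',t)
D={n:ctrl.get_image(n) for n in ['side','top']}
for th in ['tbolt','nut_grip','slot_plate','holder','fork_seat','round_screw','dish','beaker','reagent','tube_rack','marker','wrench']:
    for n in D:
        print(th,n,[(np.round(b['rect'],1).tolist(),round(b['score'],2)) for b in ctrl.boxes_of(n,th)])
d=D['top'];T=d['T']
for p in [(172,170),(318,160),(322,216),(177,227)]: print(atz(d,T,*p,28))
E
```

```text
tbolt side [([255.6, 256.2, 268.7, 281.4], 0.71), ([389.5, 201.3, 414.5, 223.5], 0.71), ([264.8, 225.5, 277.6, 246.2], 0.65), ([292.7, 240.3, 309.7, 258.0], 0.55)]
tbolt top [([389.3, 223.9, 405.5, 237.3], 0.68), ([357.1, 252.1, 368.6, 259.5], 0.41), ([401.8, 256.9, 417.1, 269.3], 0.39)]
nut_grip side [([294.9, 239.4, 306.8, 250.1], 0.69), ([263.4, 230.0, 275.8, 241.9], 0.58)]
nut_grip top [([356.1, 251.7, 366.6, 259.5], 0.59), ([392.2, 225.5, 403.6, 233.1], 0.42)]
slot_plate side [([289.9, 148.9, 362.0, 219.4], 0.64)]
slot_plate top [([170.0, 158.5, 321.7, 229.2], 0.91), ([181.3, 168.4, 255.3, 221.6], 0.74)]
holder side [([293.8, 151.2, 337.2, 177.8], 0.96)]
holder top [([180.8, 168.6, 257.8, 224.9], 0.96)]
fork_seat side [([295.6, 150.7, 339.4, 183.8], 0.8), ([388.4, 202.9, 414.8, 219.6], 0.35)]
fork_seat top []
round_screw side [([292.1, 148.3, 337.4, 180.6], 0.57), ([300.8, 265.2, 316.4, 279.7], 0.52)]
round_screw top [([421.5, 217.7, 433.4, 232.3], 0.73)]
dish side [([402.1, 209.5, 431.6, 248.8], 0.72), ([388.0, 202.0, 414.0, 221.1], 0.63)]
dish top [([300.0, 96.1, 338.3, 129.6], 0.73)]
beaker side [([402.7, 209.4, 432.6, 248.0], 0.95)]
beaker top [([365.4, 96.7, 396.8, 131.4], 0.69)]
reagent side [([354.5, 117.4, 375.3, 164.8], 0.61)]
reagent top [([164.0, 106.1, 202.1, 136.3], 0.69)]
tube_rack side [([238.1, 162.5, 248.1, 179.6], 0.71), ([389.5, 240.4, 434.2, 327.2], 0.57)]
tube_rack top [([412.3, 132.8, 484.6, 158.5], 0.71)]
marker side [([236.8, 229.8, 242.2, 262.5], 0.62)]
marker top [([334.4, 287.2, 388.7, 295.1], 0.69)]
wrench side [([238.6, 158.4, 248.5, 178.7], 0.58)]
wrench top [([152.2, 285.4, 208.3, 300.7], 0.63)]
[631.36264755 303.88963617  28.        ]
[667.75361207 -55.47544725  28.        ]
[528.92895188 -69.37350834  28.        ]
[491.4773855  283.70495546  28.        ]
```

View pics/t1.png

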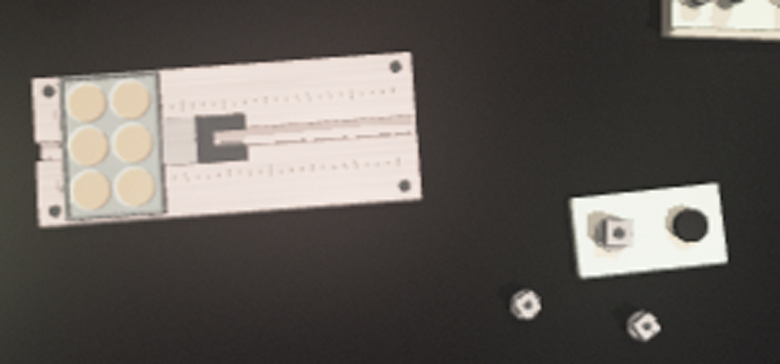

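View pics/s1.png

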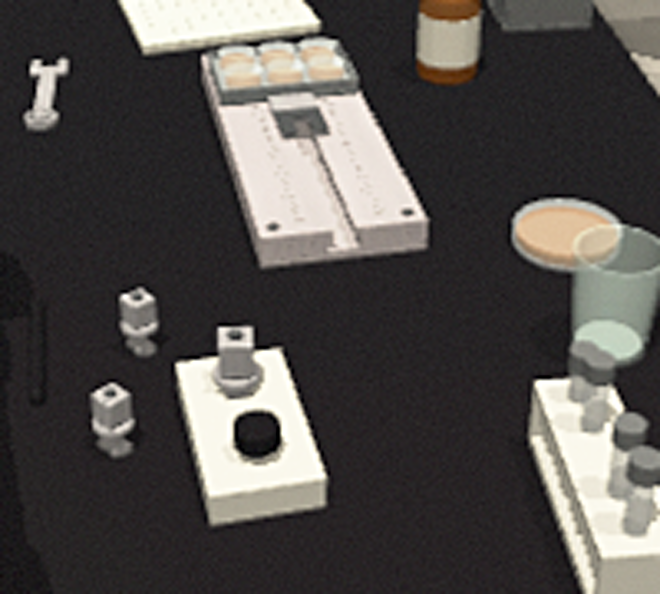

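```bash
python3 - <<'E'
from h import *
t=ctrl.get_image('top'); s=ctrl.get_image('side')
# nut top hole: top crop(619,233)/2.6+(160,140); side crop (236,338)/3.3+(230,140)
def tp(a,b): return ray(t,t['T'],a/2.6+160,b/2.6+140)
def sp(a,b): return ray(s,s['T'],a/3.3+230,b/3.3+140)
print('nut top',tri([tp(619,233),sp(236,337)]))
print('knob',tri([tp(691,224),sp(258,420)]))
print('stand corner',tri([tp(580,277),sp(178,366)]),tri([tp(719,184),sp(325,480)]),tri([tp(727,262),sp(211,497)]))
print('stand c4',tri([tp(571,198),sp(283,352)]))
print('plate NEar corners',tri([tp(420,198),sp(262,249)]),tri([tp(411,53),sp(427,232)]))
print('fork tips',tri([tp(247,113),sp(328,128)]),tri([tp(248,160),sp(293,137)]))
E
```

```text
nut top (array([ 500.33657745, -251.19473563,   63.28908212]), [np.float64(0.44135156251939706), np.float64(0.44135156251933194)])
knob (array([ 510.77387458, -320.87707092,   48.06479882]), [np.float64(0.02449223393727506), np.float64(0.024492233937226843)])
stand corner (array([ 459.13996274, -222.17846756,   19.43747997]), [np.float64(0.5037609834293544), np.float64(0.5037609834294454)]) (array([ 550.63329495, -353.05244459,   22.67304311]), [np.float64(0.06789812653243528), np.float64(0.06789812653245658)]) (array([ 477.51510751, -361.15478112,   22.57724424]), [np.float64(0.682318917965595), np.float64(0.6823189179655045)])
stand c4 (array([ 534.34521852, -212.48046692,   18.66398621]), [np.float64(0.9989227032579036), np.float64(0.9989227032578681)])
plate NEar corners (array([529.58161513, -68.51338044,  14.90543213]), [np.float64(0.3417398411224265), np.float64(0.34173984112242667)]) (array([668.48055229, -55.77164676,  14.35676506]), [np.float64(0.5679012523828894), np.float64(0.5679012523829423)])
fork tips (array([602.81979745,  97.43461789,  35.05025484]), [np.float64(0.6427621540375155), np.float64(0.6427621540373978)]) (array([564.68161813,  95.19125451,  28.42942274]), [np.float64(5.114317824628711), np.float64(5.1143178246285474)])
```

```bash
cat >> h.py <<'E'
def delta(p,yaw=None):
    """rows numbers to go to TCP p (assume commanded ~ measured), tool axes"""
    st=ctrl.read_state(); R=Ro.from_euler('xyz',st['tool_rot']).as_matrix()
    d=R.T@(np.array(p)-st['eef_pos'])/40
    out=[np.round(d,3).tolist()]
    if yaw is not None:
        out.append(np.round(np.degrees((R.T and 0) if 0 else (Ro.from_matrix(R.T@(Ro.from_euler('xyz',[np.pi,0,yaw])).as_matrix())).as_rotvec()),2).tolist())
    return out
E
python3 -c "
from h import *
print(delta([500,-251,200],0.13))"
```

```text
[[-6.227, -9.753, -0.164], [-0.0, -0.0, -78.32]]
```

```bash
python3 -m creep '-6.23 -9.75 -0.16 0 0 -60 0;-6.23 -9.75 -0.16 0 0 -60 0;-6.23 -9.75 -0.16 0 0 -60 0;-6.23 -9.75 -0.16 0 0 -60 0;-6.23 -9.75 -0.16 0 0 -60 0;-6.23 -9.75 -0.16 0 0 -60 0;-6.23 -9.75 -0.16 0 0 -60 0;-6.23 -9.75 -0.16 0 0 -60 0;-6.23 -9.75 -0.16 0 0 -60 0;-6.23 -9.75 -0.16 0 0 -60 0'; python3 -c "
from h import *
print(ctrl.read_state()['qpos'],delta([500,-251,200],0.13))"
```

```text
clock: 2.38
eef_pos: [472.1, -285.7, 199.5]
tool_rot: [3.141, -0.001, -0.188]
force: [1.0, -1.0, -0.1]
width: 85.5
[ 0.67652318  0.48985594 -0.27147255  1.78259461  0.16297222  0.89040446
  0.14457971] [[0.522, -0.983, -0.013], [0.01, -0.03, -18.23]]
```

```bash
python3 -m creep '0.52 -0.98 0 0 0 -18.2 0;0.52 -0.98 0 0 0 -18.2 0;0.52 -0.98 0 0 0 -18.2 0;0.52 -0.98 0 0 0 -18.2 0'; python3 -c "
from h import *
st=ctrl.read_state();print(st['qpos'],st['force'],st['torque'])
d=snap('wrist','w1');import pickle;pickle.dump((d,st),open('w1.pkl','wb'))
print([(np.round(b['rect'],1).tolist(),round(b['score'],2)) for b in ctrl.boxes_of('wrist','nut_grip')])
cv2.imwrite('pics/w1c.png',cv2.resize(d['img'][60:260,200:460,::-1],None,fx=3,fy=3,interpolation=cv2.INTER_CUBIC))"
```

```text
clock: 2.72
eef_pos: [499.6, -251.7, 199.2]
tool_rot: [-3.141, -0.0, 0.132]
force: [-0.0, -0.5, -0.2]
width: 85.3
[ 0.65573552  0.50994114 -0.35951649  1.7605976   0.21883429  0.91024309
  0.33478507] [-0.01214407 -0.51804978 -0.16798035] [-0.01033707  0.02754011  0.02397925]
[([257.1, 82.9, 282.3, 106.0], 0.91), ([308.3, 162.4, 331.1, 189.3], 0.76), ([235.8, 177.3, 258.6, 200.2], 0.64)]
```

View pics/w1.png

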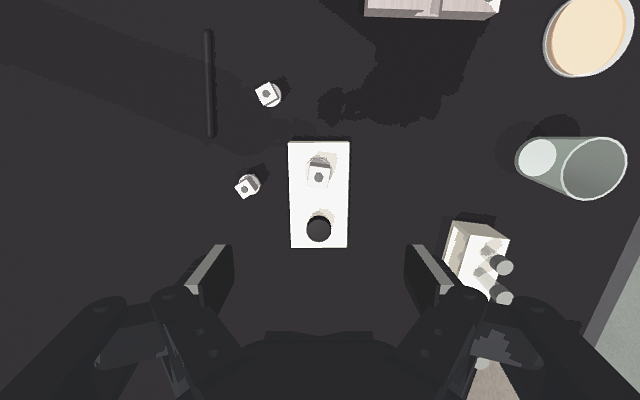

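View pics/w1c.png

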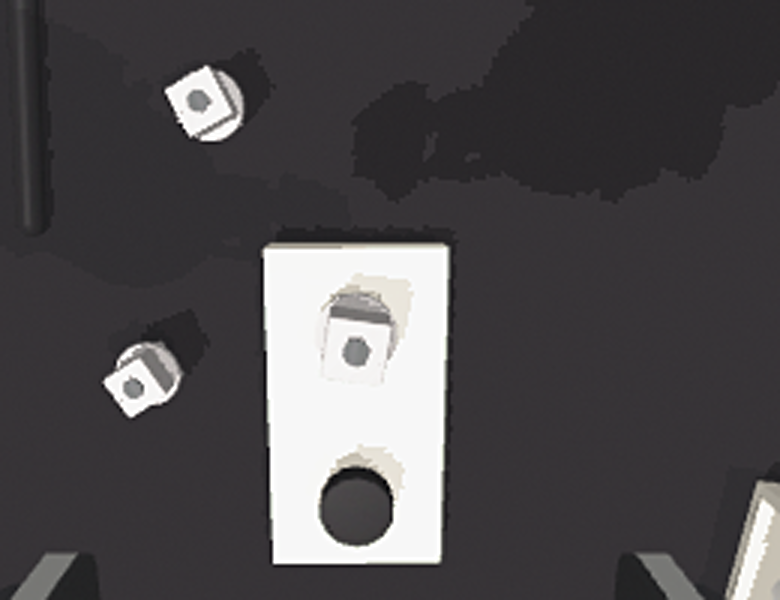

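```bash
python3 -c "
from h import *
import pickle
d,st=pickle.load(open('w1.pkl','rb'));T=world_T(d,st)
c=lambda a,b:(a/3+200,b/3+60)
for p in [(356,351)]: print(atz(d,T,*c(*p),63.5))
P=[atz(d,T,*c(*p),63.5)[:2] for p in [(328,314),(392,321),(383,384),(321,377)]]
print(np.array(P),np.mean(P,0))
for i in range(4):
  e=P[(i+1)%4]-P[i]; print(np.linalg.norm(e),np.arctan2(e[1],e[0]))
S=[atz(d,T,*c(*p),22)[:2] for p in [(265,248),(449,246),(441,563),(272,563)]]
print(np.array(S))
for i in range(4):
  e=S[(i+1)%4]-S[i]; print(np.linalg.norm(e),np.arctan2(e[1],e[0]))
t=ctrl.get_image('top');s=ctrl.get_image('side')
print('hole tri3',tri([ray(d,T,*c(356,351)),ray(t,t['T'],619/2.6+160,233/2.6+140),ray(s,s['T'],236/3.3+230,337/3.3+140)]))
"
```

```text
[ 500.62426763 -248.79790487   63.5       ]
[[ 488.57749517 -236.37062637]
 [ 512.29439669 -235.84388338]
 [ 512.37578316 -260.0394489 ]
 [ 488.90607444 -260.42276832]] [ 500.53843736 -248.16918174]
23.7227501713246 0.022205953083816152
24.195702398247626 -1.5674326458326768
23.472838792822092 -3.1252615885822466
24.05438622723352 1.584456600062345
[[ 459.39692324 -220.2171924 ]
 [ 533.60163844 -209.53741315]
 [ 552.929141   -350.0164327 ]
 [ 477.02637307 -360.1269153 ]]
74.96931000632311 0.1429416235127707
141.80235289675716 -1.4340718617532116
76.57318092932323 -3.0091690998536644
141.01605605014038 1.6961416179229298
hole tri3 (array([ 500.46190032, -250.17155399,   62.46209646]), [np.float64(1.13888136603918), np.float64(1.2669364523641542), np.float64(0.3528215444420719)])
```

```bash
python3 -m creep '0.02 -0.07 2.5 0 0 6.7 0.4;0.02 -0.07 2.5 0 0 6.7 0.4;0.02 -0.07 2.5 0 0 6.7 0.4;0.02 -0.07 2.5 0 0 6.7 0.4'; python3 -c "
from h import *
st=ctrl.read_state();print(st['qpos'],st['force'],st['torque'])
d=snap('wrist','w2')
print(delta([500.5,-249,37.5],0.015))"
```

```text
clock: 3.25
eef_pos: [495.8, -248.9, 95.3]
tool_rot: [-3.138, 0.008, 0.009]
force: [-0.2, 0.4, -0.0]
width: 51.4
[ 0.59677193  0.63985924 -0.27937338  1.86583191  0.26467581  0.68048635
  0.17062099] [-0.19508995  0.42008284 -0.01985249] [ 0.03501938 -0.026387   -0.01936033]
[[0.074, -0.012, 1.503], [-0.09, 0.22, -0.32]]
```

View pics/w2.png

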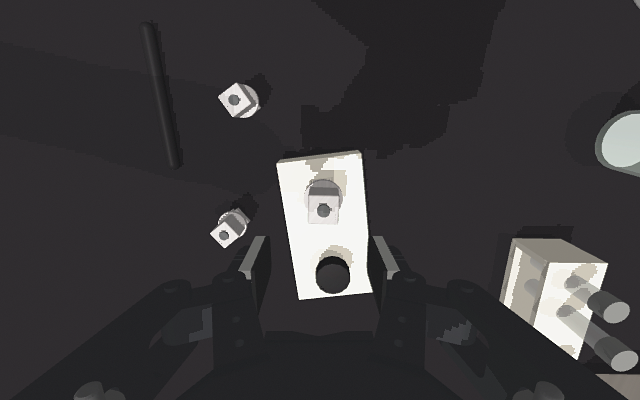

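```bash
python3 -m creep '0 0 1.2 0 0 0 0.4;0 0 1.2 0 0 0 0.4;0 0 1.2 0 0 0 0.4;0 0 1.2 0 0 0 0.4'; python3 -c "
from h import *
st=ctrl.read_state();print(st['qpos'],st['force'],st['torque'])
d=snap('wrist','w3')
print(delta([500.5,-249,37.5],0.015))"
```

```text
clock: 3.63
eef_pos: [500.5, -250.3, 52.8]
tool_rot: [3.141, -0.002, 0.01]
force: [0.0, 0.5, 0.2]
width: 51.3
[ 0.57587594  0.70426045 -0.25070792  1.89043114  0.2973416   0.58083705
  0.14287808] [0.03968543 0.46039737 0.24127436] [ 0.01499619 -0.06947523 -0.00440351]
[[-0.013, -0.038, 0.395], [0.08, -0.18, -0.27]]
```

View pics/w3.png

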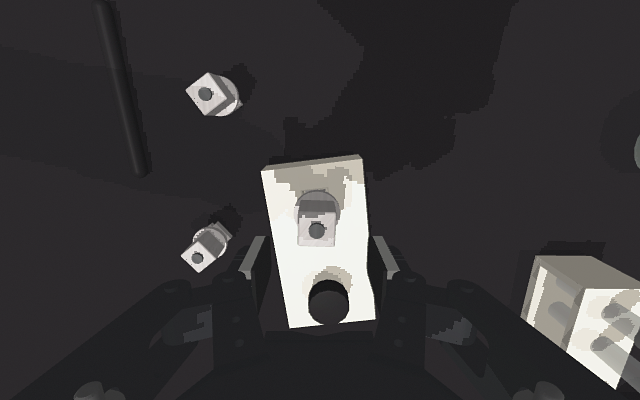

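```bash
python3 -c "
from h import *
d=ctrl.get_image('wrist');T=np.array(d['tool_from_camera'])
for z in [0,-10,-12]: print(proj(d,T,[0,0,z]))
st=ctrl.read_state();print(st['eef_pos']);W=world_T(d,st);print(atz(d,W,317,230,63.3),atz(d,W,328,300,48))"
```

```text
(np.float64(316.7925283668165), np.float64(224.80906866259846))
(np.float64(316.6851801438137), np.float64(230.69871026320203))
(np.float64(316.6623480206616), np.float64(231.95139073228646))
[ 501.11073474 -250.49939586   53.45647921]
[ 501.27094315 -250.06838301   63.3       ] [ 510.05525538 -312.97221958   48.        ]
```

```bash
python3 -m creep '0 0 0.2 0 0 0 0.4;0 0 0.39 0 0 0 0.4;0 0 0.39 0 0 0 0.4;0 0 0.39 0 0 0 0.4'
```

```text
clock: 4.07
eef_pos: [499.0, -249.5, 35.2]
tool_rot: [-3.141, 0.001, 0.011]
force: [-0.3, -1.0, 0.5]
width: 50.6
```

```bash
python3 -m creep '0 0 -0.03 0 0 0 0.4;0 0 -0.03 0 0 0 0.9;0 0 -0.03 0 0 0 1;0 0 -0.03 0 0 0 1;0 0 -0.03 0 0 0 1;0 0 -0.03 0 0 0 1'; python3 -c "
from h import *
for i in range(4): st=ctrl.read_state();d=ctrl.get_image('wrist');print(st['eef_pos'],st['width'],st['force'],st['torque'])
snap('wrist','w4')"
```

```text
clock: 4.57
eef_pos: [499.5, -249.7, 36.9]
tool_rot: [3.142, -0.0, 0.011]
force: [-0.5, 0.8, -0.7]
width: 0.1
[ 499.51269455 -249.74895782   36.85271466] 0.1046632216725993 [-0.51696772  0.75335679 -0.73135276] [-0.01042432 -0.02645542 -0.01097384]
[ 499.4763585  -249.71356413   36.81332992] -0.22687299952911508 [-0.36825972 -0.17623508 -0.30785019] [ 0.03915746  0.00223594 -0.04952541]
[ 499.46583872 -249.72451309   36.81282267] 0.2726356926832943 [0.50439218 0.70240529 1.48479124] [ 0.00314996 -0.03019943 -0.01687905]
[ 499.44490914 -249.72618634   36.79580375] -0.29662738751385853 [ 0.71018013 -0.39253153  0.45860434] [-0.05222404  0.00048648 -0.05577571]
```

View pics/w4.png

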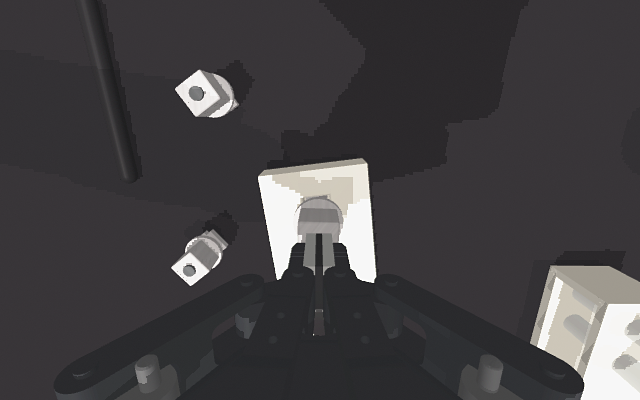

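```bash
python3 -c "
from h import *
d=snap('side','s5');cv2.imwrite('pics/s5c.png',cv2.resize(d['img'][170:320,200:400,::-1],None,fx=4,fy=4,interpolation=cv2.INTER_CUBIC))
T=d['T']
for z in [37,56,75]: print(np.array(proj(d,T,[499.5,-249.7,z]))-[200,170], (np.array(proj(d,T,[499.5,-249.7,z]))-[200,170])*4)
"
```

```text
[101.27980415  81.09707119] [405.11921659 324.38828477]
[101.01461297  74.37855512] [404.0584519  297.51422047]
[100.74382222  67.51817593] [402.97528889 270.07270371]
```

View pics/s5c.png

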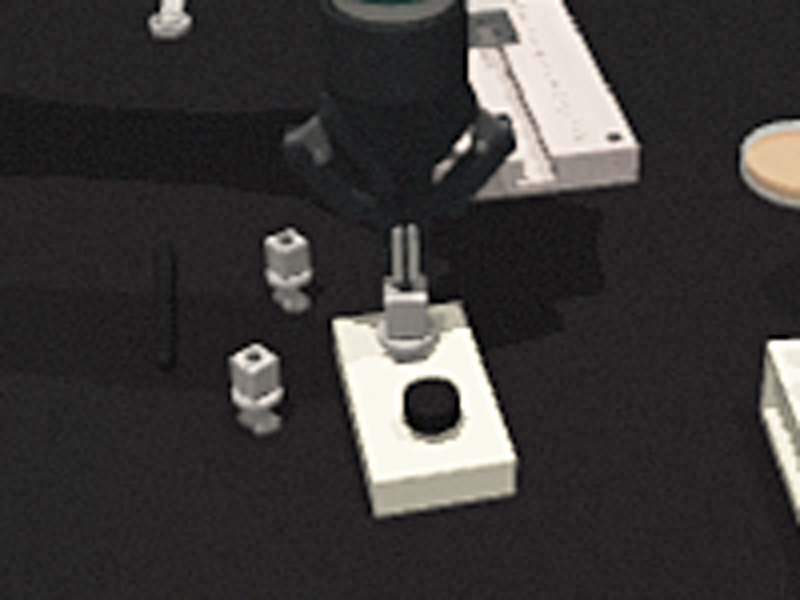

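```bash
python3 -c "
from h import *
d=ctrl.get_image('wrist');T=np.array(d['tool_from_camera'])
for z in [0,-10,-20,-25,-30,-35,-40,-50]: print(z,np.round(proj(d,T,[12,-11,z]),1),np.round(proj(d,T,[42.5,-11,z]),1))
cv2.imwrite('pics/w5c.png',cv2.resize(d['img'][180:330,230:410,::-1],None,fx=4,fy=4,interpolation=cv2.INTER_CUBIC))
"
```

```text
0 [335.  209.2] [381.4 209.3]
-10 [335.9 214.4] [384.7 214.4]
-20 [336.8 220.1] [388.4 220.2]
-25 [337.3 223.3] [390.4 223.3]
-30 [337.9 226.6] [392.5 226.6]
-35 [338.5 230.1] [394.8 230.1]
-40 [339.1 233.8] [397.2 233.9]
-50 [340.5 242. ] [402.5 242.1]
```

View pics/w5c.png

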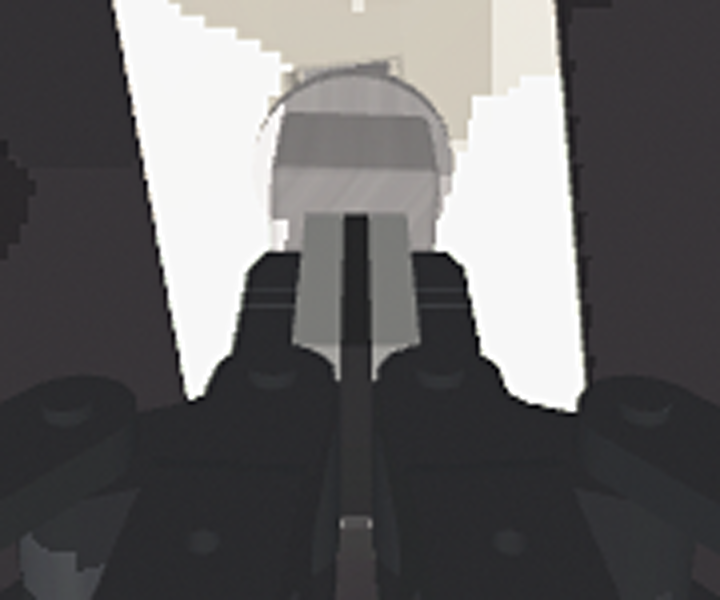

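```bash
python3 -m creep '0 0 0 0 0 0 0.4;0 0 0 0 0 0 0.4;0 0 0 0 0 0 0.4;0 0 0 0 0 0 0.4;0 0 0.3 0 0 0 0.4;0 0 0.65 0 0 0 0.4;0 0 0.65 0 0 0 0.4;0 0 0.65 0 0 0 0.4'; python3 -c "
from h import *
d=snap('side','s6');cv2.imwrite('pics/s6c.png',cv2.resize(d['img'][170:320,200:400,::-1],None,fx=4,fy=4,interpolation=cv2.INTER_CUBIC))
print(ctrl.read_state()['eef_pos']);snap('wrist','w6')
"
```

```text
clock: 5.58
eef_pos: [498.5, -249.3, 9.7]
tool_rot: [-3.141, 0.002, 0.011]
force: [0.1, -0.2, -0.1]
width: 51.3
[ 499.19422584 -249.48296838   10.35439045]
```

View pics/s6c.png

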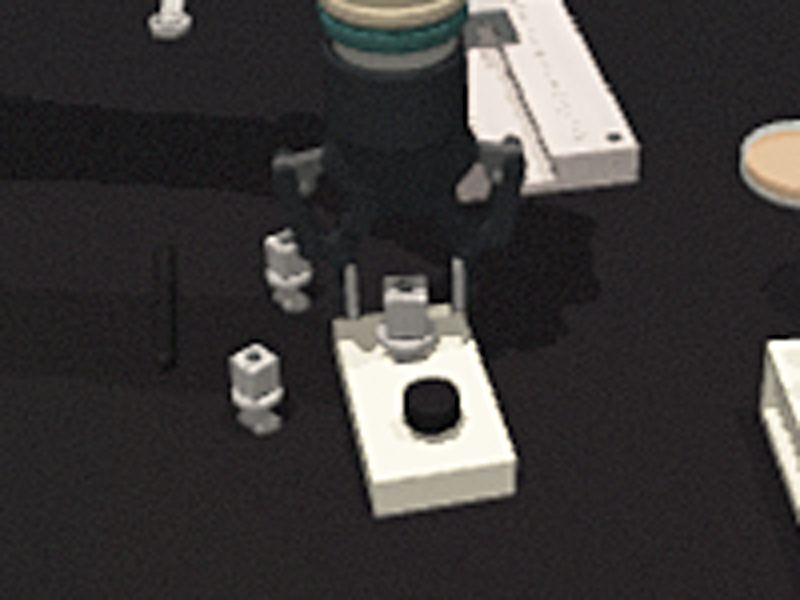

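View pics/w6.png

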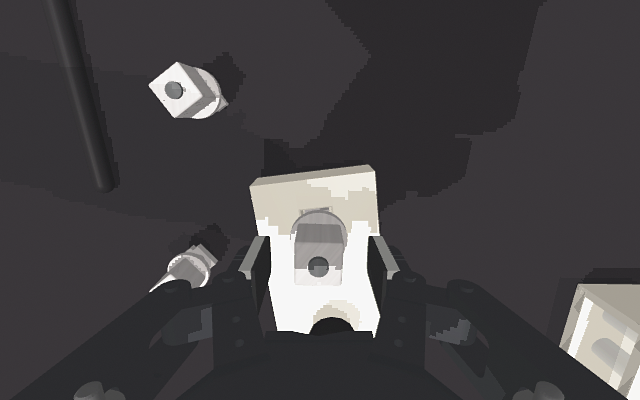

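```bash
python3 -m creep '0 0 0 0 0 0 1;0 0 0 0 0 0 1;0 0 0 0 0 0 1;0 0 0 0 0 0 1;0 0 0 0 0 0 1'; python3 -c "
from h import *
d=snap('side','s7');cv2.imwrite('pics/s7c.png',cv2.resize(d['img'][170:320,200:400,::-1],None,fx=4,fy=4,interpolation=cv2.INTER_CUBIC))
print(ctrl.read_state());snap('wrist','w7')
"
```

```text
clock: 6.1
eef_pos: [499.8, -249.9, 11.4]
tool_rot: [3.141, -0.001, 0.011]
force: [-0.6, -0.1, 4.8]
width: 22.1
{'clock': 6.15, 'qpos': array([ 0.55458368,  0.76997148, -0.21901477,  1.90934624,  0.32408943,
        0.49547353,  0.11969905]), 'qd': array([-2.28798575e-03,  2.03613584e-03, -4.89002435e-04, -8.38389368e-04,
        5.61582976e-05, -2.99685583e-04,  2.22829228e-04]), 'tau': array([-1.52004682e-01, -5.11704826e+01, -2.42276452e+00, -1.00320330e+01,
        1.09865656e-02, -2.79215807e-01,  3.16576210e-03]), 'eef_pos': array([ 499.75664044, -249.95192799,   11.31702439]), 'tool_rot': array([ 3.14108721e+00, -7.61119875e-04,  1.07951159e-02]), 'force': array([0.01713024, 0.77136613, 5.19272947]), 'torque': array([-9.84893465e-05,  1.71669415e-01, -2.65926399e-03]), 'width': 22.51967490672973}
```

View pics/s7c.png

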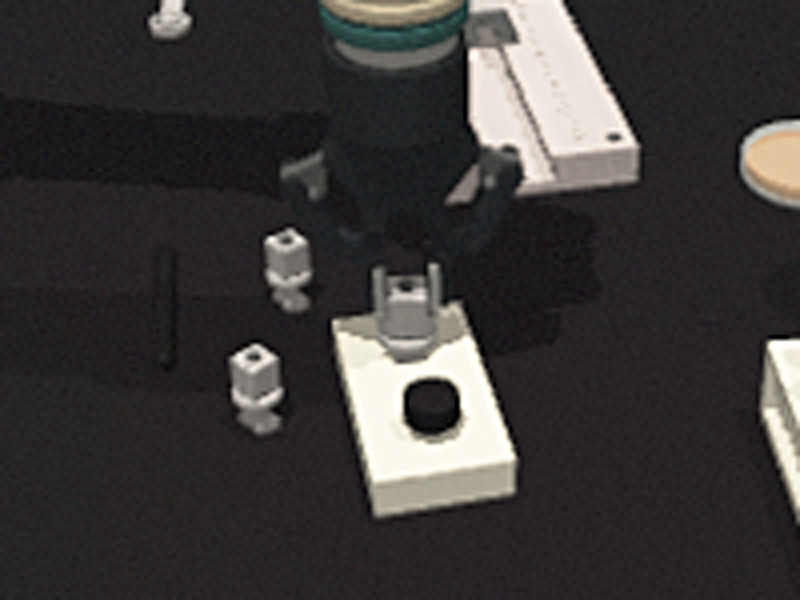

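View pics/w7.png

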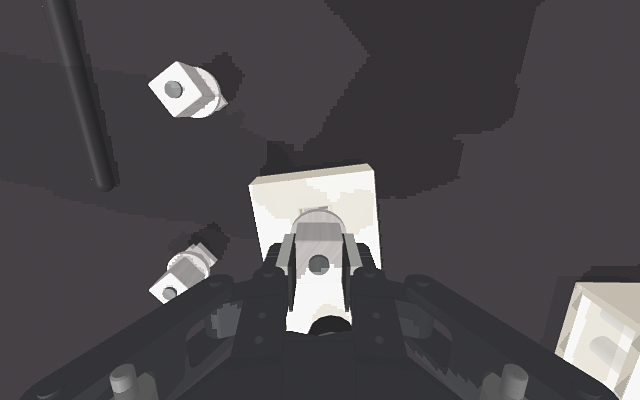

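```bash
python3 -m creep '0 0 0 0 0 0 0.5;0 0 0 0 0 0 0.5;0 0 -0.07 0 0 0 0.5;0 0 -0.07 0 0 0 1;0 0 -0.07 0 0 0 1;0 0 -0.07 0 0 0 1;0 0 -0.07 0 0 0 1;0 0 -0.07 0 0 0 1'; python3 -c "
from h import *
print(ctrl.read_state()['torque'])"
```

```text
clock: 6.87
eef_pos: [499.6, -249.8, 13.8]
tool_rot: [3.141, -0.0, 0.011]
force: [-1.2, 1.9, 4.6]
width: 22.4
[ 0.11144607  0.1746625  -0.00284652]
```

```bash
python3 -m creep '0 0 -0.5 0 0 0 1;0 0 -1.0 0 0 0 1;0 0 -1.8 0 0 0 1;0 0 -2.5 0 0 0 1;0 0 -2.5 0 0 0 1;0 0 -2.5 0 0 0 1'; python3 -c "
from h import *
import pickle
st=ctrl.read_state();print(st['qpos'],st['eef_pos'],st['tool_rot'],st['force'],st['torque'])
d=snap('wrist','w8');pickle.dump((d,st),open('w8.pkl','wb'))
s=snap('side','s8');cv2.imwrite('pics/s8c.png',cv2.resize(s['img'][170:320,200:400,::-1],None,fx=4,fy=4,interpolation=cv2.INTER_CUBIC))
"
```

```text
clock: 7.37
eef_pos: [500.3, -250.2, 114.6]
tool_rot: [3.14, -0.003, 0.011]
force: [-0.3, 0.3, -2.1]
width: 22.3
[ 0.60551825  0.6128672  -0.293353    1.85001482  0.25749269  0.71269624
  0.17776052] [ 500.3244157  -250.159115    114.63630356] [ 3.14035961e+00 -2.63329758e-03  1.06612718e-02] [-0.31360395  0.2691094  -2.12955528] [ 0.02209191  0.05501104 -0.01861021]
```

View pics/s8c.png

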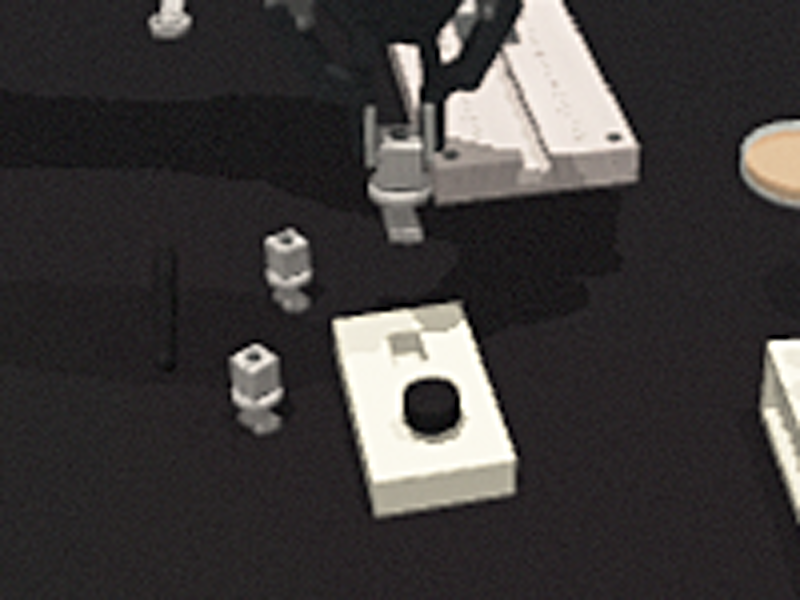

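View pics/w8.png

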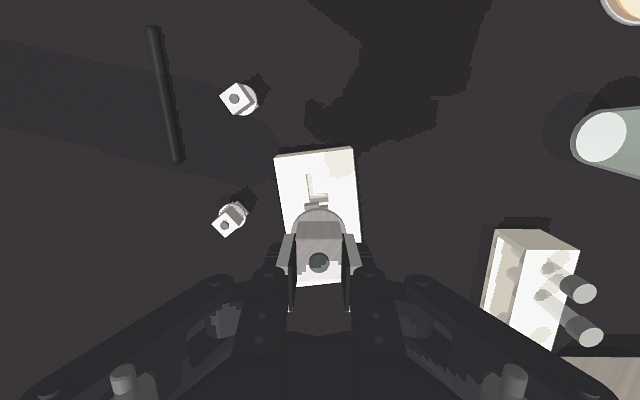

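```bash
python3 -c "
from h import *
d=cv2.imread('pics/w8.png')
cv2.imwrite('pics/w8c.png',cv2.resize(d[160:290,260:380],None,fx=6,fy=4.6*6/4.6/1.35,interpolation=cv2.INTER_CUBIC))
cv2.imwrite('pics/w8d.png',cv2.resize(d[160:230,270:370],None,fx=8,fy=8,interpolation=cv2.INTER_CUBIC))
"
```

```text
(no output)
```

View pics/w8d.png

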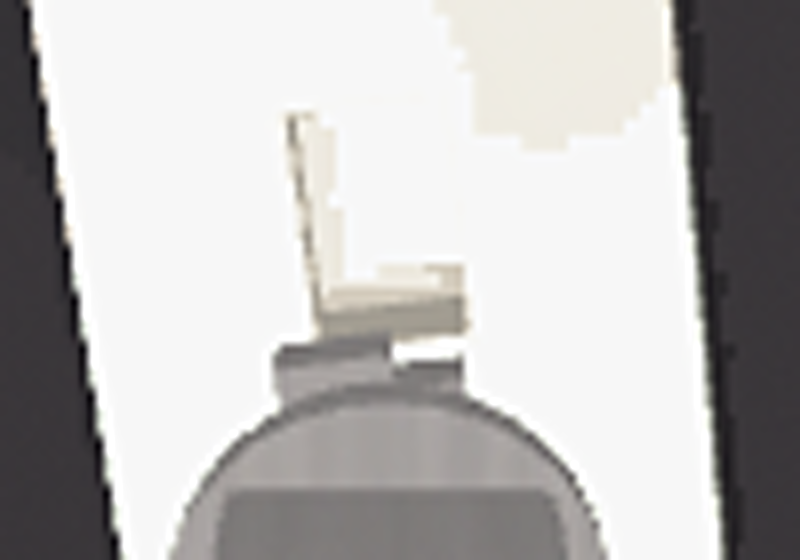

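```bash
python3 -c "
from h import *
t=ctrl.get_image('top');T=t['T']
P=np.array([atz(t,T,a/2.6+160,b/2.6+140,28)[:2] for a,b in [(32,79),(411,53),(421,198),(39,226)]])
print(P,P.mean(0))
c=P.mean(0);ax=np.array([np.cos(1.674),np.sin(1.674)]);ay=np.array([-ax[1],ax[0]])
for q in [(247,113),(248,160),(214,140)]:
  p=atz(t,T,q[0]/2.6+160,q[1]/2.6+140,36)[:2]; print(p,(p-c)@ax,(p-c)@ay)
for q in [(412,125),(412,134)]:
  p=atz(t,T,q[0]/2.6+160,q[1]/2.6+140,28)[:2]; print(p,(p-c)@ax,(p-c)@ay)
"
```

```text
[[630.42969258 303.07951554]
 [666.79382768 -55.69469912]
 [528.54518049 -69.19529665]
 [491.52083105 288.57323882]] [579.32238295 116.69068965]
[603.35601297  97.30032718] -21.763148928978836 -21.908146375756296
[558.94993513  94.52289694] -19.951061774271224 22.547789204452272
[576.84191496 127.211178  ] 10.720050426398387 1.3834433013415337
[597.66037428 -58.66775136] -176.31458865802514 -0.17489299511269543
[589.06711513 -58.91849293] -175.6787136552099 8.398474906538238
```

```bash
python3 -c "
from h import *
print(delta([589,20,130],-0.024))"
```

```text
[[2.345, -6.708, -0.447], [-0.07, 0.17, 2.0]]
```

```bash
python3 -m creep '2.3 -6.7 -0.45 0 0 2 1;2.3 -6.7 -0.45 0 0 2 1;2.3 -6.7 -0.45 0 0 2 1;2.3 -6.7 -0.45 0 0 2 1;2.3 -6.7 -0.45 0 0 2 1;2.3 -6.7 -0.45 0 0 2 1;2.3 -6.7 -0.45 0 0 2 1;2.3 -6.7 -0.45 0 0 2 1;2.3 -6.7 -0.45 0 0 2 1;2.3 -6.7 -0.45 0 0 2 1'; python3 -c "
from h import *
import pickle
st=ctrl.read_state();print(st['qpos'],st['eef_pos'],st['tool_rot'],st['force'],st['torque'])
d=snap('wrist','w9');pickle.dump((d,st),open('w9.pkl','wb'))
cv2.imwrite('pics/w9c.png',cv2.resize(d['img'][40:260,190:450,::-1],None,fx=3,fy=2.7,interpolation=cv2.INTER_CUBIC))"
```

```text
clock: 8.35
eef_pos: [587.2, 18.7, 129.9]
tool_rot: [3.14, 0.003, -0.024]
force: [-0.3, -0.3, -1.4]
width: 22.4
[ 0.08688509  0.62645847 -0.26270103  1.7532907   0.21626401  0.79366924
 -0.30452736] [587.21595428  18.66238166 129.93206369] [ 3.14033126  0.0033604  -0.02351326] [-0.28854781 -0.34877052 -1.36955752] [-0.06370184  0.02756293  0.01991855]
```

View pics/w9.png

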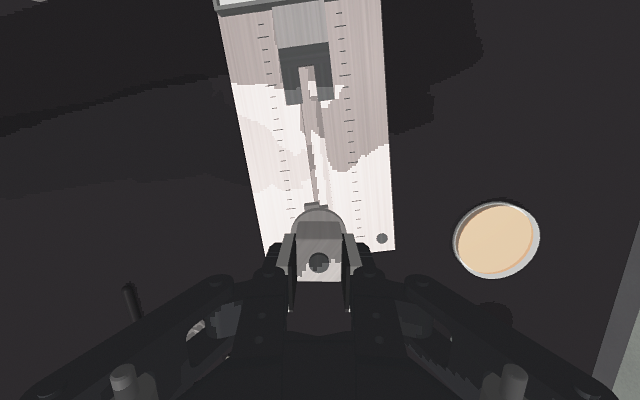

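View pics/w9c.png

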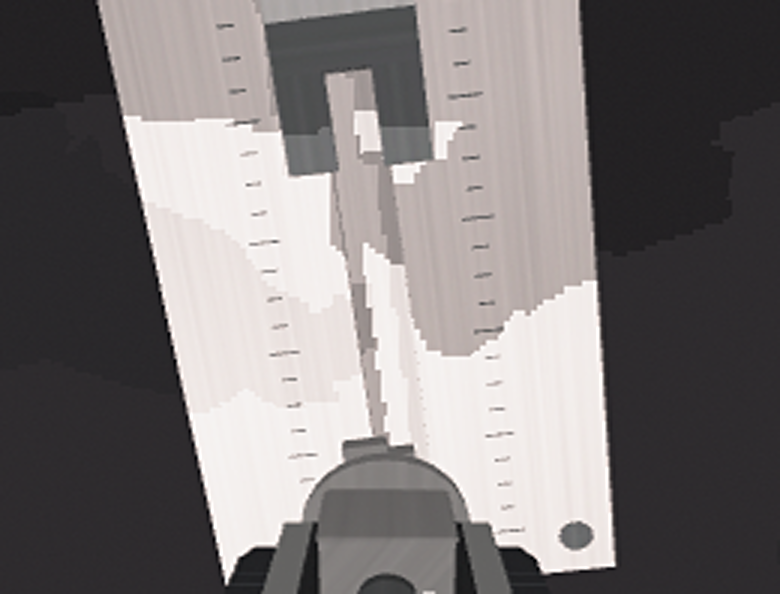

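```bash
cat > m9.py <<'E'
from h import *
import pickle
d,st=pickle.load(open('w9.pkl','rb'));T=world_T(d,st)
g=lambda a,b,z:atz(d,T,190+a/3,40+b/2.7,z)[:2]
def line(p,q,z):
    P,Q=g(*p,z),g(*q,z); return P,Q,np.arctan2(*(P-Q)[::-1])
L=line((100,0),(222,575),28);R=line((581,0),(614,565),28)
print('L',L);print('R',R)
yaw=(L[2]+R[2])/2;ax=np.array([np.cos(yaw),np.sin(yaw)]);ay=np.array([-ax[1],ax[0]])
mid=((L[0]+L[1])/2@ay+(R[0]+R[1])/2@ay)/2
print('yaw',yaw,'width',(L[0]+L[1])/2@ay-(R[0]+R[1])/2@ay,'mid',mid)
for q in [(385,160),(430,450),(332,250),(372,437)]: p=g(*q,28);print('slot',q,p,p@ax,p@ay-mid)
for q in [(289,176),(433,160),(265,23),(415,6),(326,75),(372,70),(331,170),(388,164)]:
    for z in (36,): p=g(*q,z);print('fork',q,p,p@ax,p@ay-mid)
print('end',g(614,567,28)@ax)
E
python3 m9.py
```

```text
L (array([507.28220183, 153.68848391]), array([527.29506791, -53.75400856]), np.float64(1.666972967292629))
R (array([648.08283536, 150.32521251]), array([668.04337405, -52.27609849]), np.float64(1.6690006779508253))
yaw 1.6679868226217271 width 140.01864032180993 mid -589.7054240347411
slot (385, 160) [589.63692332 102.35524677] 44.65527662044437 -7.081140960233029
slot (430, 450) [602.62379907  -2.69430258] -61.158729245799215 -9.812976272290484
slot (332, 250) [572.05406252  72.53488966] 16.68184797917322 13.31243603478299
slot (372, 437) [582.89501843   2.91957218] -53.656915237415596 9.277942033131012
fork (289, 176) [560.59221959  97.62016381] 42.7609669626252 22.285973582719976
fork (433, 160) [604.06101041 101.70367147] 42.60709809641897 -21.373929469123368
fork (265, 23) [556.23794902 144.21044057] 89.55389895269428 22.09868845546214
fork (415, 6) [599.28717951 148.06341089] 89.21129383264027 -21.121263517706666
fork (326, 75) [573.07855942 128.54403023] 72.32725108431607 6.8577838040653205
fork (372, 70) [586.52809282 129.71781901] 72.19039054578384 -6.642179088179887
fork (331, 170) [573.34338726  99.24079047] 43.13660325220858 9.437720581075155
fork (388, 164) [590.54160502 100.74998184] 42.96979927959796 -7.82578221913127
end -117.73256735824309
```

```bash
python3 -c "
from h import *
import pickle
d,st=pickle.load(open('w8.pkl','rb'));T=np.array(d['tool_from_camera'])
def at(u,v,z):
  o,r=ray(d,T,u,v);return (o+r*(z-o[2])/r[2]).round(1)
print('hole',at(318,262.5,-49.7))
c=lambda a,b:(270+a/8,160+b/8)
for p in [(278,352),(390,338),(390,362),(462,358)]: print(p,at(*c(*p),3),at(*c(*p),10))
print('flange L/R/top',at(*c(165,560),-16),at(*c(392,392),-16))
P=at(*c(278,352),3)-at(*c(390,338),3);print(np.arctan2(P[1],P[0]))
d,st=pickle.load(open('w9.pkl','rb'))
g=lambda a,b:(190+a/3,40+b/2.7)
P=at(*g(343,444),3);Q=at(*g(387,437),3);print(P,Q,at(*g(413,446),3))
"
```

```text
hole [  0.9   0.4 -49.7]
(278, 352) [ -8.  -13.6   3. ] [ -8.4 -11.4  10. ]
(390, 338) [  1.3 -14.9   3. ] [  1.3 -12.7  10. ]
(390, 362) [  1.3 -12.8   3. ] [  1.3 -10.5  10. ]
(462, 358) [  7.3 -13.1   3. ] [  7.5 -10.9  10. ]
flange L/R/top [-15.9  -3.  -16. ] [  1.5 -16.6 -16. ]
3.0027076380695803
[ -8.3 -13.3   3. ] [  1.5 -15.1   3. ] [  7.2 -12.8   3. ]
```

```bash
python3 -c "
from h import *
print(ctrl.read_state()['eef_pos'],delta([586.6,50.2,52],-0.028))"
```

```text
[587.28569075  17.57201073 130.204244  ] [[-0.032, -0.818, 1.954], [0.09, 0.17, 0.15]]
```

```bash
python3 -m creep '-0.03 -0.81 0.9 0 0 0.15 1;-0.03 -0.81 1.9 0 0 0.15 1;-0.03 -0.81 1.9 0 0 0.15 1;-0.03 -0.81 1.9 0 0 0.15 1;-0.03 -0.81 1.9 0 0 0.15 1;-0.03 -0.81 1.9 0 0 0.15 1'; python3 -c "
from h import *
import pickle
st=ctrl.read_state();print(st['qpos'],st['eef_pos'],st['tool_rot'],st['force'],st['torque'])
d=snap('wrist','w10');pickle.dump((d,st),open('w10.pkl','wb'))
cv2.imwrite('pics/w10c.png',cv2.resize(d['img'][120:280,220:420,::-1],None,fx=4,fy=3.7,interpolation=cv2.INTER_CUBIC))
d=snap('side','s10');cv2.imwrite('pics/s10c.png',cv2.resize(d['img'][130:230,270:400,::-1],None,fx=6,fy=6,interpolation=cv2.INTER_CUBIC))"
```

```text
clock: 8.9
eef_pos: [589.8, 50.0, 57.3]
tool_rot: [3.141, -0.003, -0.029]
force: [1.1, -0.5, -2.1]
width: 22.4
[ 0.00919448  0.7280116  -0.22552188  1.79937678  0.25385696  0.63925194
 -0.39439067] [589.80261955  49.99813159  57.34262703] [ 3.14115587 -0.00329821 -0.02915176] [ 1.09780063 -0.50043616 -2.07524684] [-0.015157   -0.02634729  0.05708127]
```

View pics/w10c.png

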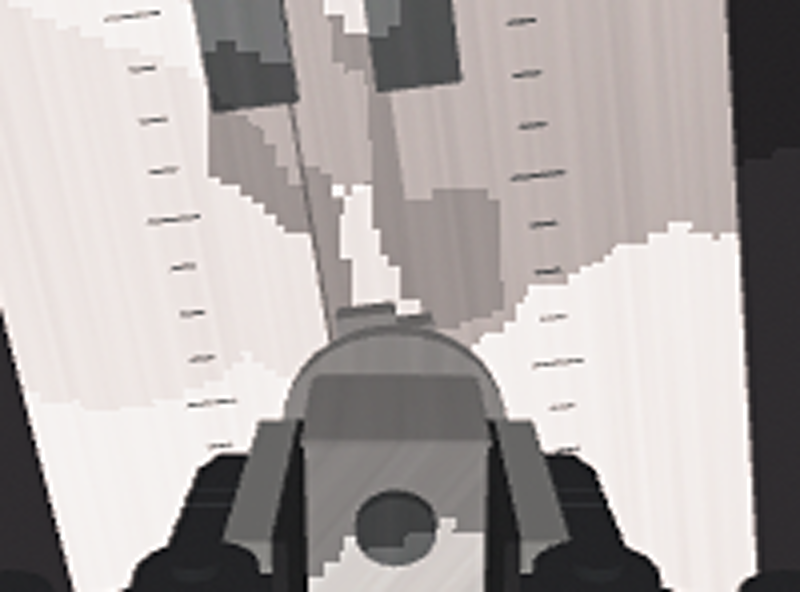

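View pics/s10c.png

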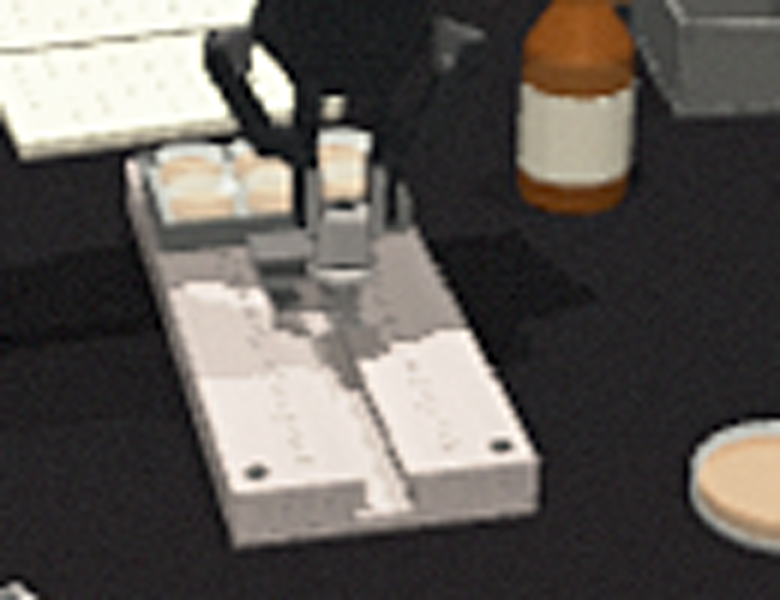

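```bash
cat > m10.py <<'E'
from h import *
import pickle,sys
d,st=pickle.load(open('w10.pkl','rb'));T=np.array(d['tool_from_camera']);W=world_T(d,st)
g=lambda a,b:(220+a/4,120+b/3.7)
yaw=1.668;ax=np.array([np.cos(yaw),np.sin(yaw)]);ay=np.array([-ax[1],ax[0]]);mid=-589.7
for q in [(290,100),(332,335),(390,95),(404,198),(3,310),(75,590),(728,0),(757,590)]:
    p=atz(d,W,*g(*q),28);print(q,p[:2],p[:2]@ax,p[:2]@ay-mid)
for q in [(213,110),(462,80)]:
    p=atz(d,W,*g(*q),36);print('tip',q,p[:2],p[:2]@ax,p[:2]@ay-mid)
zt=st['eef_pos'][2]-3
for q in [(338,312),(394,305),(432,316)]:
    p=atz(d,W,*g(*q),zt);print('head',q,p[:2],p[:2]@ax,p[:2]@ay-mid)
p=atz(d,W,*g(397,528),st['eef_pos'][2]+49.7);print('hole',p[:2],p[:2]@ax,p[:2]@ay-mid, st['eef_pos'][:2]@ay-mid)
E
python3 m10.py; python3 -c "
from h import *
print(ctrl.read_state()['eef_pos'])"
```

```text
(290, 100) [573.65116841  98.76175748] 42.622314793596644 9.171890396404137
(332, 335) [579.08908073  50.29274294] -6.145651986851465 8.46359855000037
(390, 95) [591.65616224  99.20553202] 41.31659769604562 -8.791178424552072
(404, 198) [593.63572894  78.77234137] 20.787744839471127 -8.778345557532589
(3, 310) [516.80929508  57.55910963] 7.130708511665658 69.74418304832238
(75, 590) [523.53969081  -8.13206727] -58.903558783353866 69.42093148624463
(728, 0) [651.45478269 115.33896767] 51.570378155662276 -69.87327678785243
(757, 590) [664.12148569 -12.36572955] -76.76079363792252 -70.08635904753203
tip (213, 110) [560.93190179  98.19044571] 43.28811332361435 21.88656116743141
tip (462, 80) [604.16204877 102.49652407] 43.37834971669984 -21.557423179750458
head (338, 312) [581.9772527   63.69919318] 6.917213287431767 4.287955343282192
head (394, 305) [591.33033688  64.74516242] 7.050521857374553 -5.122489078087483
head (432, 316) [597.60011631  62.48319427] 4.190745142858094 -11.143146121026348
hole [591.15829157  49.49248874] -8.113453572731203 -3.470973669517548 -2.1707741613773806
[589.7937174   50.60973288  57.58579274]
```

```bash
python3 -m creep '-0.085 0 0.2 0 0 0 1;-0.085 0 0.37 0 0 0 1;-0.085 0 0.37 0 0 0 1;-0.085 0 0.37 0 0 0 1'; python3 -c "
from h import *
import pickle
st=ctrl.read_state();print(st['eef_pos'],st['tool_rot'],st['force'],st['torque'])
d=snap('wrist','w10');pickle.dump((d,st),open('w10.pkl','wb'))
cv2.imwrite('pics/w11c.png',cv2.resize(d['img'][120:280,220:420,::-1],None,fx=4,fy=3.7,interpolation=cv2.INTER_CUBIC))"
```

```text
clock: 9.33
eef_pos: [584.1, 51.6, 40.3]
tool_rot: [3.141, 0.001, -0.027]
force: [-0.5, -0.1, -2.0]
width: 22.5
[584.0748471   51.62684865  40.26795142] [ 3.14129802e+00  1.23598909e-03 -2.65482482e-02] [-0.46876447 -0.071156   -1.98118441] [0.04493079 0.00703972 0.01611594]
```

View pics/w11c.png

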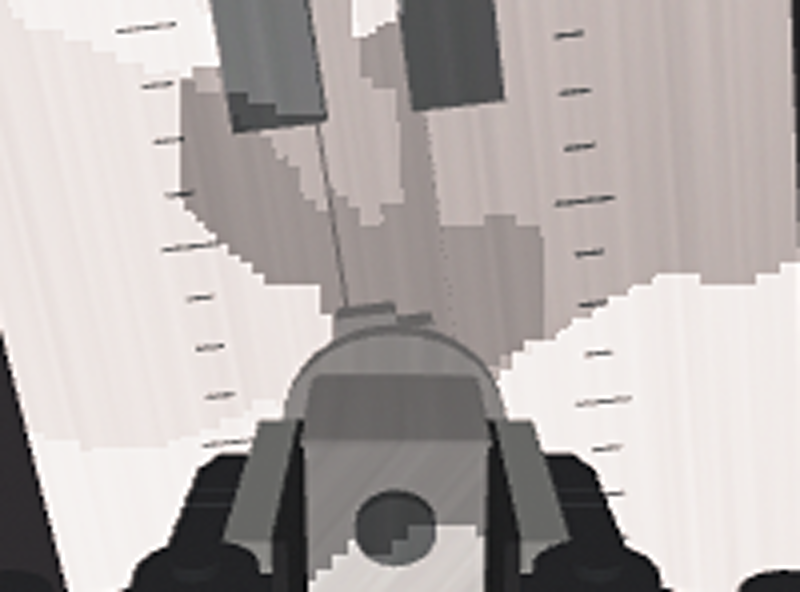

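```bash
python3 -m creep '0 0 0 0 0 0 1;0 0 0 0 0 0 1;0 0 0 0 0 0 1'; python3 -c "
from h import *
import pickle
st=ctrl.read_state();print(st['eef_pos'],st['tool_rot'],st['force'],st['torque'])
d=snap('wrist','w10');pickle.dump((d,st),open('w10.pkl','wb'))
cv2.imwrite('pics/w12c.png',cv2.resize(d['img'][120:280,220:420,::-1],None,fx=4,fy=3.7,interpolation=cv2.INTER_CUBIC))"
```

```text
clock: 9.63
eef_pos: [584.9, 51.8, 40.9]
tool_rot: [-3.142, -0.0, -0.027]
force: [-0.4, 0.4, -1.6]
width: 22.0
[584.907249    51.84816784  40.93111249] [-3.14154714e+00 -3.62804098e-04 -2.65651149e-02] [-0.36874244  0.35353566 -1.62918164] [0.01614127 0.02088704 0.02949117]
```

View pics/w12c.png

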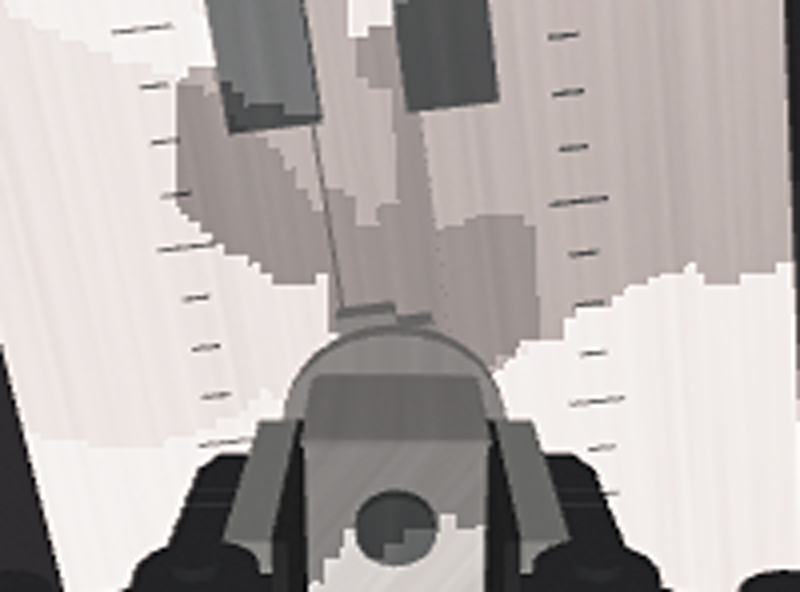

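```bash
sed -i 's/for q in \[(290,100).*/for q in [(313,125),(343,308),(420,115),(446,310)]:/; s/(213,110),(462,80)/(230,133),(499,100)/; s/(432,316)\]/(432,318)]/' m10.py; python3 m10.py
```

```text
(313, 125) [573.6770512  97.847263 ] 41.70962529648696 9.234882088102836
(343, 308) [577.35082037  63.11072749] 6.780523852785743 8.949659321868353
(420, 115) [591.56342407  99.18071477] 41.30089789812045 -8.696469506465519
(446, 310) [595.39318181  62.24660674] 4.16945891337962 -8.923668600161477
tip (230, 133) [560.90727513  97.89704171] 42.9984843825232 21.93954662745375
tip (499, 100) [604.01789458 102.45405345] 43.35006984476511 -21.409827674092753
head (338, 312) [577.03987391  65.51633562] 9.204953740887152 9.025672053000903
head (394, 305) [586.39214193  66.59510487] 9.370986686648385 -0.3871433249527172
head (432, 318) [592.66107722  63.97681784] 6.156655048474416 -6.37237922515385
hole [586.41357268  51.31547052] -5.8385991256014425 1.0744258867255212 2.5219402422641224
```

```bash
python3 -m creep '0.03 0 0 0 0 0 1;0.03 0 0.06 0 0 0 1;0.03 0 0.12 0 0 0 1;0.03 0 0.18 0 0 0 1;0.03 0 0.24 0 0 0 1;0.03 0 0.24 0 0 0 1;0.03 0 0.24 0 0 0 1'; python3 -c "
from h import *
st=ctrl.read_state();print(st['eef_pos'],st['tool_rot'],st['force'],st['torque'])
d=snap('wrist','w13')
cv2.imwrite('pics/w13c.png',cv2.resize(d['img'][120:280,220:420,::-1],None,fx=4,fy=3.7,interpolation=cv2.INTER_CUBIC))"
```

```text
clock: 10.27
eef_pos: [585.7, 51.7, 30.9]
tool_rot: [3.142, 0.001, -0.027]
force: [-0.6, -0.2, -2.0]
width: 22.3
[585.69448988  51.74514699  30.88234517] [ 3.14151681e+00  5.21612339e-04 -2.66291946e-02] [-0.64127469 -0.19748163 -2.00174494] [-0.02388446  0.0070602   0.06090038]
```

View pics/w13c.png

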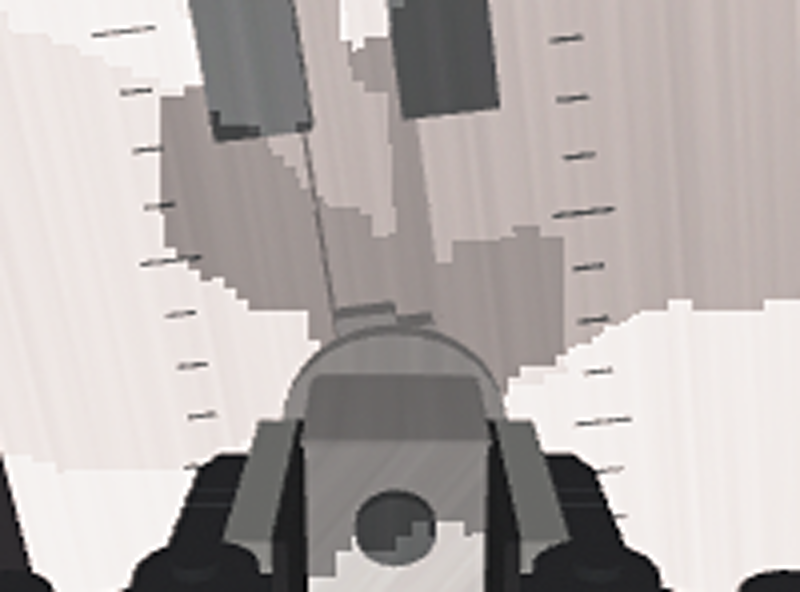

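```bash
python3 -m creep '0.017 0 0.04 0 0 0 1;0.017 0 0.09 0 0 0 1;0.017 0 0.13 0 0 0 1;0.017 0 0.17 0 0 0 1;0.017 0 0.17 0 0 0 1;0.017 0 0.17 0 0 0 1'; python3 -c "
from h import *
st=ctrl.read_state();print(st['eef_pos'],st['tool_rot'],st['force'],st['torque'])
d=snap('wrist','w14')
cv2.imwrite('pics/w14c.png',cv2.resize(d['img'][120:280,220:420,::-1],None,fx=4,fy=3.7,interpolation=cv2.INTER_CUBIC))
d=snap('side','s14');cv2.imwrite('pics/s14c.png',cv2.resize(d['img'][130:230,270:400,::-1],None,fx=6,fy=6,interpolation=cv2.INTER_CUBIC))"
```

```text
clock: 10.82
eef_pos: [586.5, 51.7, 24.2]
tool_rot: [3.142, 0.0, -0.027]
force: [0.4, -0.3, -2.7]
width: 22.5
[586.47550706  51.7151845   24.23116639] [ 3.14154983e+00  2.65143385e-04 -2.66244538e-02] [ 0.37445748 -0.34860151 -2.6871258 ] [0.06709603 0.00865752 0.0544084 ]
```

View pics/w14c.png

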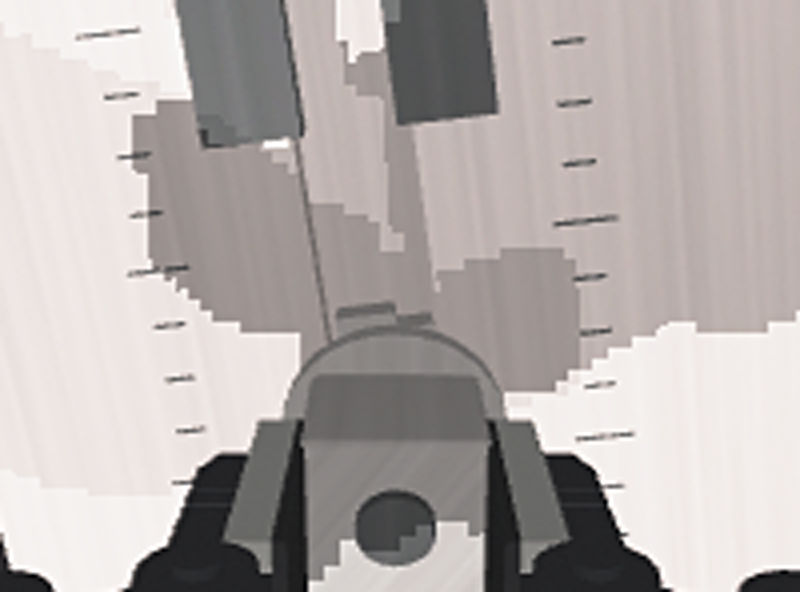

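View pics/s14c.png

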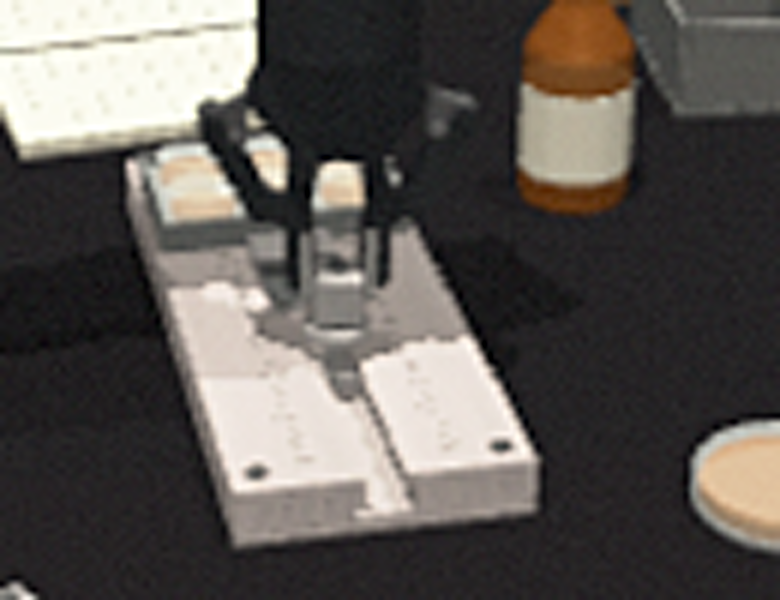

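```bash
python3 -m creep '0 0 0.05 0 0 0 1;0 0 0.1 0 0 0 1;0 0 0.12 0 0 0 1;0 0 0.12 0 0 0 1;0 0 0.12 0 0 0 1';  python3 -m creep '0 0 0.025 0 0 0 1;0 0 0.025 0 0 0 1'
```

```text
clock: 11.33
eef_pos: [586.5, 51.7, 19.5]
tool_rot: [3.142, 0.0, -0.027]
force: [-0.3, 0.4, -0.7]
width: 22.4
clock: 11.5
eef_pos: [586.6, 51.8, 18.5]
tool_rot: [3.142, 0.0, -0.027]
force: [0.3, 0.2, -1.6]
width: 22.5
```

```bash
for i in 1 2 3; do python3 -m creep '0 0 0.02 0 0 0 1;0 0 0.02 0 0 0 1' | tr '\n' ' '; echo; done
```

```text
clock: 11.67 eef_pos: [586.5, 51.7, 17.7] tool_rot: [3.142, 0.0, -0.027] force: [0.1, -0.7, -1.4] width: 22.3 
clock: 11.83 eef_pos: [586.5, 51.7, 16.9] tool_rot: [3.142, 0.0, -0.027] force: [1.5, 0.6, -1.9] width: 22.6 
clock: 12.0 eef_pos: [586.7, 51.7, 16.1] tool_rot: [3.142, -0.0, -0.027] force: [0.5, -0.5, -1.3] width: 22.6
```

```bash
for i in 1 2 ; do python3 -m creep '0 0 0.02 0 0 0 1;0 0 0.02 0 0 0 1' | tr '\n' ' '; echo; done
```

```text
clock: 12.17 eef_pos: [586.7, 51.7, 15.9] tool_rot: [3.141, -0.0, -0.027] force: [-1.2, 0.3, 2.3] width: 22.3 
clock: 12.33 eef_pos: [586.8, 51.8, 15.7] tool_rot: [3.141, -0.001, -0.027] force: [-2.0, -0.6, 9.1] width: 22.6
```

```bash
python3 -m creep '0 0 -0.1 0 0 0 1;0 0 -0.2 0 0 0 1;0 0 -0.2 0 0 0 1;-0.03 -0.248 -0.2 0 0 0 1;-0.062 -0.496 -0.2 0 0 0 1;-0.093 -0.744 -0.2 0 0 0 1;-0.118 -0.95 -0.2 0 0 0 1;-0.118 -0.95 -0.2 0 0 0 1;-0.118 -0.95 -0.2 0 0 0 1'; python3 -c "
from h import *
import pickle
st=ctrl.read_state();print(st['eef_pos'],st['tool_rot'],st['force'],st['torque'])
d=snap('wrist','w15');pickle.dump((d,st),open('w15.pkl','wb'))
cv2.imwrite('pics/w15c.png',cv2.resize(d['img'][120:280,220:420,::-1],None,fx=4,fy=3.7,interpolation=cv2.INTER_CUBIC))
"
```

```text
clock: 13.08
eef_pos: [582.6, 91.2, 22.5]
tool_rot: [-3.141, 0.0, -0.024]
force: [0.2, -0.1, -1.9]
width: 22.4
[582.62008776  91.19764477  22.47998244] [-3.14137585e+00  2.13176188e-04 -2.43611588e-02] [ 0.2037336  -0.12460291 -1.88645966] [0.00893496 0.01576224 0.03412225]
```

View pics/w15c.png

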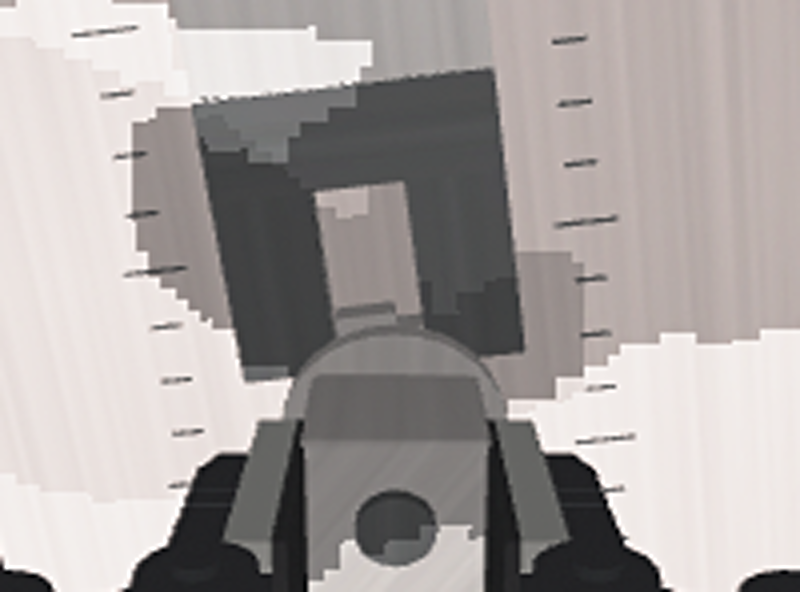

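```bash
python3 -c "
from h import *
import pickle
d,st=pickle.load(open('w15.pkl','rb'));T=world_T(d,st)
g=lambda a,b:(220+a/4,120+b/3.7)
yaw=1.668;ax=np.array([np.cos(yaw),np.sin(yaw)]);ay=np.array([-ax[1],ax[0]]);mid=-589.7
for z in (35,36,37):
  for q in [(313,193),(404,182),(331,335),(422,325),(193,103),(493,68),(245,382),(525,352)]:
    p=atz(d,T,*g(*q),z)[:2];print(z,q,(p@ax).round(2),(p@ay-mid).round(2))
p=atz(d,T,*g(397,528),st['eef_pos'][2]+51.8)[:2];print('hole',p@ax,p@ay-mid,'tcp',st['eef_pos'][:2]@ax)
"
```

```text
35 (313, 193) 73.61 7.09
35 (404, 182) 73.76 -6.44
35 (331, 335) 49.59 7.71
35 (422, 325) 49.64 -6.34
35 (193, 103) 89.81 22.26
35 (493, 68) 89.94 -21.17
35 (245, 382) 42.93 22.11
35 (525, 352) 43.03 -21.55
36 (313, 193) 73.81 7.0
36 (404, 182) 73.95 -6.46
36 (331, 335) 49.92 7.61
36 (422, 325) 49.98 -6.36
36 (193, 103) 89.91 22.07
36 (493, 68) 90.03 -21.09
36 (245, 382) 43.31 21.92
36 (525, 352) 43.4 -21.47
37 (313, 193) 74.0 6.9
37 (404, 182) 74.15 -6.48
37 (331, 335) 50.26 7.51
37 (422, 325) 50.31 -6.37
37 (193, 103) 90.0 21.88
37 (493, 68) 90.13 -21.02
37 (245, 382) 43.68 21.73
37 (525, 352) 43.78 -21.4
hole 34.69998341394418 -0.6378114064062856 tcp 34.22346925906931
```

```bash
python3 -m creep '-0.03 -0.2 0 0 0 0 1;-0.055 -0.4 0 0 0 0 1;-0.083 -0.6 0 0 0 0 1;-0.11 -0.79 0 0 0 0 1;-0.11 -0.79 0 0 0 0 1;-0.11 -0.79 0 0 0 0 1'
```

```text
clock: 13.63
eef_pos: [579.2, 122.4, 22.6]
tool_rot: [-3.141, -0.0, -0.025]
force: [-0.1, -0.7, -0.7]
width: 22.3
```

```bash
for i in 1 2; do python3 -m creep '-0.003 -0.025 0 0 0 0 1;-0.003 -0.025 0 0 0 0 1' | tr '\n' ' '; echo; done
```

```text
clock: 13.8 eef_pos: [579.3, 122.2, 22.6] tool_rot: [3.141, -0.0, -0.027] force: [1.1, 1.1, -3.0] width: 22.4 
clock: 13.97 eef_pos: [579.2, 123.4, 22.6] tool_rot: [-3.142, -0.0, -0.027] force: [0.5, 0.9, -1.2] width: 22.5
```

```bash
for i in 1 2; do python3 -m creep '-0.0025 -0.02 0 0 0 0 1;-0.0025 -0.02 0 0 0 0 1' | tr '\n' ' '; echo; done
```

```text
clock: 14.13 eef_pos: [579.1, 124.4, 22.6] tool_rot: [-3.141, -0.0, -0.027] force: [-1.1, -0.1, -2.1] width: 22.1 
clock: 14.3 eef_pos: [579.0, 124.9, 22.6] tool_rot: [3.141, -0.0, -0.027] force: [0.4, -0.5, -2.1] width: 22.5
```

```bash
for i in 1 2; do python3 -m creep '-0.0015 -0.013 0 0 0 0 1;-0.0015 -0.013 0 0 0 0 1' | tr '\n' ' '; echo; done; python3 -c "
from h import *
st=ctrl.read_state();print(st['torque'],st['qpos'])
d=snap('wrist','w16')
cv2.imwrite('pics/w16c.png',cv2.resize(d['img'][120:280,220:420,::-1],None,fx=4,fy=3.7,interpolation=cv2.INTER_CUBIC))
d=snap('top','t16');cv2.imwrite('pics/t16c.png',cv2.resize(d['img'][150:240,160:330,::-1],None,fx=4.5,fy=4.5,interpolation=cv2.INTER_CUBIC))
"
```

```text
clock: 14.47 eef_pos: [579.0, 125.1, 22.6] tool_rot: [3.141, 0.0, -0.027] force: [0.5, -1.1, -1.6] width: 22.2 
clock: 14.63 eef_pos: [579.0, 125.2, 22.6] tool_rot: [3.14, 0.0, -0.027] force: [-0.6, -2.7, -0.5] width: 22.6 
[-0.6778506  -0.08583347  0.06083106] [-0.14084989  0.78070527 -0.19209817  1.81021837  0.25184508  0.57489402
 -0.51808474]
```

View pics/w16c.png

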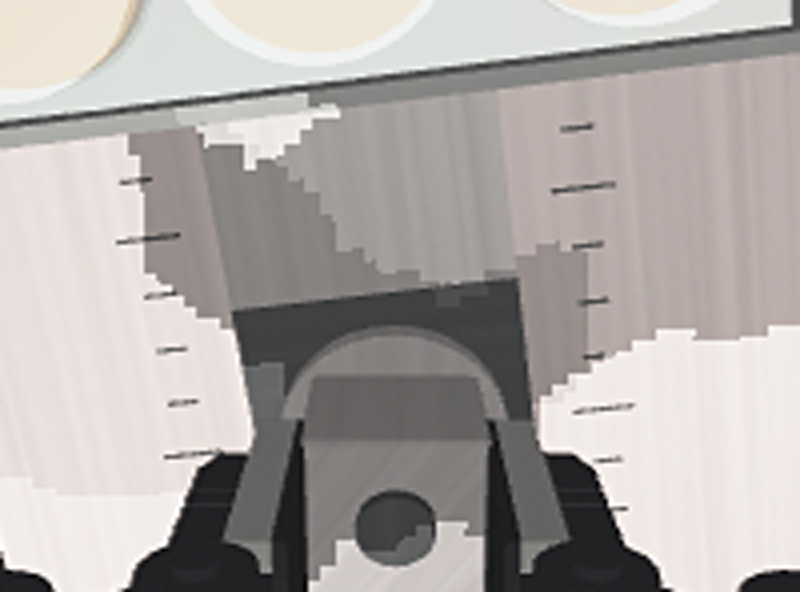

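```bash
python3 -m creep '0.001 0.012 0.03 0 0 0 1;0.001 0.012 0.06 0 0 0 1;0.001 0.012 0.06 0 0 0 1' | tr '\n' ' '; echo; for i in 1 2 3 ; do python3 -m creep '0 0 0.013 0 0 0 1;0 0 0.013 0 0 0 1' | tr '\n' ' '; echo; done
```

```text
clock: 14.98 eef_pos: [579.1, 125.3, 20.1] tool_rot: [3.141, -0.0, -0.027] force: [1.5, -3.5, -1.2] width: 22.1 
clock: 15.15 eef_pos: [579.1, 125.3, 19.6] tool_rot: [3.141, -0.0, -0.027] force: [0.8, -4.2, 0.2] width: 22.4 
clock: 15.32 eef_pos: [579.1, 125.3, 19.2] tool_rot: [3.141, -0.0, -0.027] force: [1.4, -3.5, 1.6] width: 22.4 
clock: 15.48 eef_pos: [579.0, 125.4, 18.6] tool_rot: [3.141, -0.0, -0.027] force: [0.1, -4.2, 0.6] width: 22.3
```

```bash
python3 -m creep '0.003 0.025 0 0 0 0 1;0.003 0.025 0 0 0 0 1' | tr '\n' ' '; echo; for i in 1 2 3 ; do python3 -m creep '0 0 0.013 0 0 0 1;0 0 0.013 0 0 0 1' | tr '\n' ' '; echo; done
```

```text
clock: 15.65 eef_pos: [579.0, 125.3, 18.6] tool_rot: [-3.141, -0.0, -0.026] force: [1.2, -2.7, 0.1] width: 22.4 
clock: 15.82 eef_pos: [579.0, 125.2, 18.0] tool_rot: [-3.141, -0.0, -0.026] force: [1.7, -3.0, -1.7] width: 22.5 
clock: 15.98 eef_pos: [579.0, 125.2, 17.7] tool_rot: [-3.141, -0.0, -0.026] force: [-0.5, -3.0, 1.2] width: 22.2 
clock: 16.15 eef_pos: [579.0, 125.1, 17.7] tool_rot: [-3.141, -0.0, -0.026] force: [-1.9, -3.0, 5.2] width: 22.0
```

```bash
python3 -m creep '0.001 0.01 -0.03 0 0 0 1;0.001 0.01 -0.03 0 0 0 1;0.001 0.01 -0.03 0 0 0 0.4;0.001 0.01 -0.03 0 0 0 0.4;0.001 0.01 -0.03 0 0 0 0.4;0.001 0.01 -0.03 0 0 0 0.4;0.001 0.01 -0.5 0 0 0 0.4;0.001 0.01 -1.0 0 0 0 0.4;0.001 0.01 -1.0 0 0 0 0.4' | tr '\n' ' ';  python3 -c "
from h import *
import pickle
st=ctrl.read_state();print(st['force'],st['torque'],st['qpos'])
d=snap('wrist','w17');pickle.dump((d,st),open('w17.pkl','wb'))
cv2.imwrite('pics/w17c.png',cv2.resize(d['img'][120:280,220:420,::-1],None,fx=4,fy=3.7,interpolation=cv2.INTER_CUBIC))
"
```

```text
clock: 16.9 eef_pos: [581.6, 125.4, 60.2] tool_rot: [-3.14, -0.006, -0.027] force: [0.1, -0.1, -0.2] width: 51.0 [ 0.06705681 -0.12049328 -0.22984393] [0.03994205 0.01078981 0.03100303] [-0.12564949  0.72476973 -0.21284157  1.79251207  0.23533757  0.64297086
 -0.50132416]
```

View pics/w17c.png

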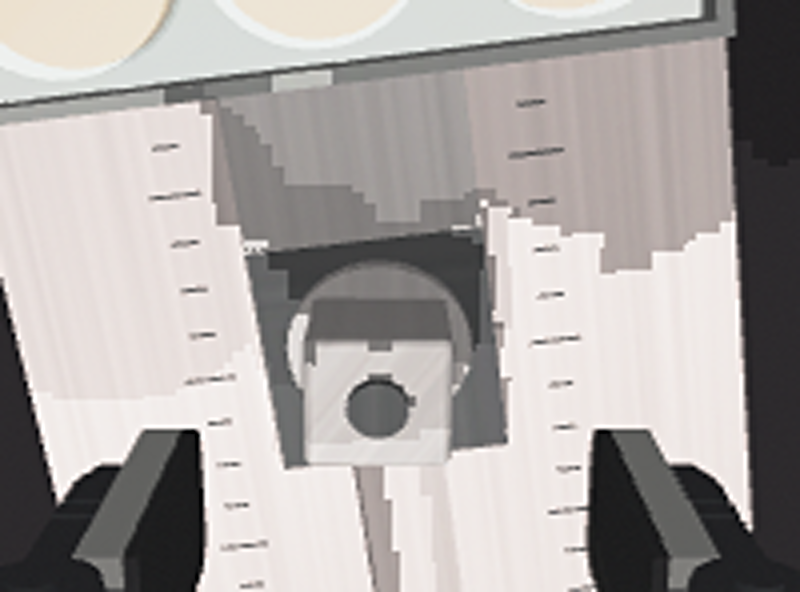

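```bash
python3 -m creep '0 0 0 0 0 -70 0.4;0 0 0 0 0 -70 0.4;0 0 0 0 0 -70 0.4;0 0 0 0 0 -70 0.4;0 0 0 0 0 -70 0.4;0 0 0 0 0 -70 0.4;0 0 0 0 0 -70 0.4;0 0 0 0 0 -70 0.4;0 0 0 0 0 -70 0.4;0 0 0 0 0 -70 0.4' | tr '\n' ' ';python3 -m creep '0 0 0 0 0 -70 0.4;0 0 0 0 0 -70 0.4;0 0 0 0 0 -70 0.4;0 0 0 0 0 -70 0.4;0 0 0 0 0 -70 0.4;0 0 0 0 0 -70 0.4;0 0 0 0 0 -70 0.4;0 0 0 0 0 -70 0.4;0 0 0 0 0 -70 0.4;0 0 0 0 0 -70 0.4' | tr '\n' ' '; python3 -m creep '0 0 0 0 0 -40 0.4;0 0 0 0 0 -40 0.4;0 0 0 0 0 -40 0.4;0 0 0 0 0 -40 0.4;0 0 0 0 0 -40 0.4;0 0 0 0 0 -40 0.4;0 0 0 0 0 -40 0.4;0 0 0 0 0 -40 0.4' | tr '\n' ' ';  python3 -c "
from h import *
import pickle
st=ctrl.read_state();print(st['force'],st['torque'],st['qpos'])
d=snap('wrist','w18');pickle.dump((d,st),open('w18.pkl','wb'))
print(delta([579.4,125,25],3.117))
"
```

```text
clock: 17.78 eef_pos: [578.5, 124.3, 56.2] tool_rot: [-3.14, 0.0, 1.201] force: [-0.4, -0.3, 0.2] width: 51.4 clock: 18.62 eef_pos: [578.4, 124.2, 56.1] tool_rot: [-3.141, -0.001, 2.423] force: [0.1, 0.7, -0.6] width: 50.7 clock: 19.28 eef_pos: [578.5, 124.3, 56.3] tool_rot: [3.141, -0.001, 3.113] force: [0.7, 0.6, -0.3] width: 51.6 [ 0.66054099  0.57100074 -0.31039134] [0.00813394 0.0089259  0.01831707] [ 0.31067078  0.9434886  -1.00540149  1.78282227  0.95447338  0.99165956
  2.0179801 ]
[[-0.018, 0.018, 0.787], [0.01, -0.05, -0.25]]
```

View pics/w18.png

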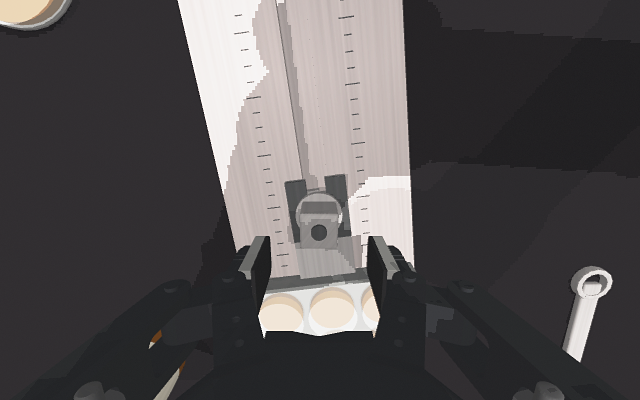

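```bash
python3 -c "
from h import *
import pickle
for f,p in (('w17',(220+378/4,120+408/3.7)),('w18',(319,232.5))):
  d,st=pickle.load(open(f+'.pkl','rb'));T=world_T(d,st);print(atz(d,T,*p,69.6),st['eef_pos'])
st=ctrl.read_state();print(st['eef_pos'])
"
```

```text
[580.06065276 125.49937079  69.6       ] [581.55151806 125.41134998  60.23990778]
[579.41882548 126.27675626  69.6       ] [578.52954366 124.27333758  56.2639404 ]
[578.69038943 124.2869534   56.495628  ]
```

```bash
python3 -m creep '-0.025 0.04 0.4 0 0 -0.25 0.4;-0.025 0.04 0.8 0 0 -0.25 0.4;-0.025 0.04 0.95 0 0 -0.25 0.4;-0.025 0.04 0.95 0 0 -0.25 0.4;-0.025 0.04 0.95 0 0 -0.25 0.4' | tr '\n' ' ';python3 -m creep '0 0 0 0 0 0 0.4;0 0 0 0 0 0 0.4' | tr '\n' ' '; python3 -c "
from h import *
import pickle
st=ctrl.read_state();print(st['force'],st['torque'],st['eef_pos'])
d=snap('wrist','w19');pickle.dump((d,st),open('w19.pkl','wb'))
cv2.imwrite('pics/w19c.png',cv2.resize(d['img'][120:300,220:420,::-1],None,fx=4,fy=3.3,interpolation=cv2.INTER_CUBIC))
"
```

```text
clock: 19.75 eef_pos: [579.8, 126.1, 18.7] tool_rot: [-3.142, -0.001, 3.119] force: [0.6, 0.1, -0.8] width: 51.5 clock: 19.92 eef_pos: [580.6, 126.3, 19.8] tool_rot: [3.141, 0.001, 3.119] force: [-0.2, 0.5, 0.9] width: 51.2 [-0.19370248  0.54520745  0.90712513] [-0.0377548   0.02697777 -0.0278069 ] [580.59629425 126.26698765  19.78786903]
```

View pics/w19c.png

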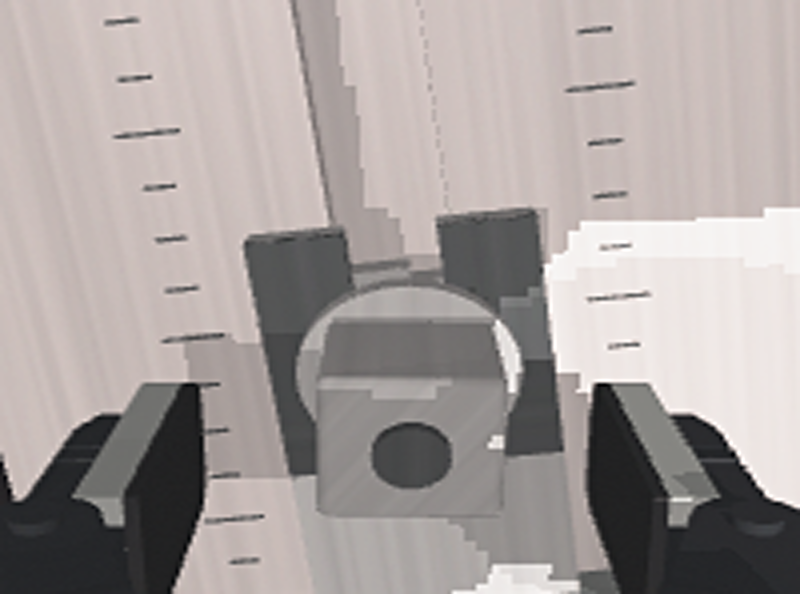

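```bash
python3 -c "
from h import *
import pickle
for f,p in (('w19',(220+411/4,120+456/3.3)),):
  d,st=pickle.load(open(f+'.pkl','rb'));T=world_T(d,st);print(atz(d,T,*p,69.6),st['eef_pos'])
  T=np.array(d['tool_from_camera']);o,r=ray(d,T,*p);
  for z in (-49.7,-51):print((o+r*(z-o[2])/r[2]))
st=ctrl.read_state();print(st['eef_pos'],st['qd'])
d=ctrl.get_image('wrist');cv2.imwrite('pics/w20c.png',cv2.resize(d['img'][120:300,220:420,::-1],None,fx=4,fy=3.3,interpolation=cv2.INTER_CUBIC))
"
```

```text
[579.56550604 126.40998055  69.6       ] [580.59629425 126.26698765  19.78786903]
[  0.97588646   0.20718929 -49.7       ]
[  0.95338447  -0.49494975 -51.        ]
[580.60971789 126.15378487  19.78820862] [ 0.00355408 -0.00214855  0.00153548  0.0007954   0.00106288  0.000759
 -0.00054405]
```

View pics/w20c.png

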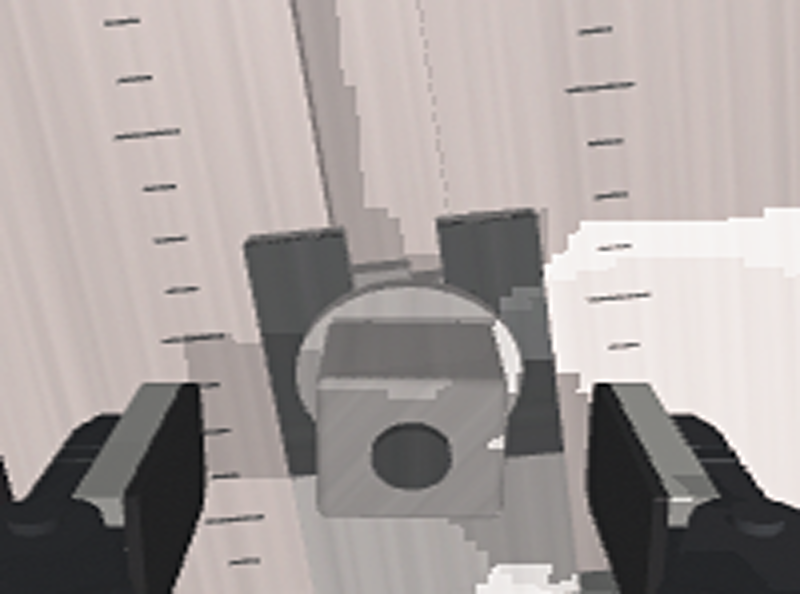

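```bash
python3 -c "
from h import *
import pickle
for f in ('w8','w10','w15','w17','w18','w19'):
  d,st=pickle.load(open(f+'.pkl','rb'));T=np.array(d['tool_from_camera']);print(f,d['vfov'],d['cx'],d['cy'],T[:3,3],proj(d,T,[0,0,-50]),Ro.from_matrix(T[:3,:3]).as_rotvec())
"
```

```text
w8 69.43366038846145 318.5708050674264 196.45289475219525 [   1.31370749  -72.25971769 -180.01712784] (np.float64(316.11239306417957), np.float64(262.05174974524)) [ 2.85779848e+00 -9.71018910e-04  1.18545988e-03]
w10 69.43366038846145 318.5708050674264 196.45289475219525 [   1.27588309  -72.30771012 -180.01858539] (np.float64(316.1916834959506), np.float64(262.1252445598841)) [ 2.85776318e+00 -9.73497399e-04  1.20624396e-03]
w15 69.43366038846145 318.5708050674264 196.45289475219525 [   1.2784982   -72.30487545 -180.01922221] (np.float64(316.18628537984273), np.float64(262.12006200896997)) [ 2.85776485e+00 -9.73489658e-04  1.20522512e-03]
w17 69.43366038846145 318.5708050674264 196.45289475219525 [   1.27339949  -72.30677993 -180.00986162] (np.float64(316.1972772391213), np.float64(262.1331244388028)) [ 2.85776606e+00 -9.68449942e-04  1.20854165e-03]
w18 69.43366038846145 318.5708050674264 196.45289475219525 [  -1.27408785  -70.16959737 -180.0207393 ] (np.float64(320.7990947487675), np.float64(258.0841978659465)) [ 2.85705952e+00 -5.96462396e-04 -1.43199791e-03]
w19 69.43366038846145 318.5708050674264 196.45289475219525 [  -1.27980382  -70.17804719 -180.01721896] (np.float64(320.8112484818923), np.float64(258.1005594576964)) [ 2.85705209e+00 -5.95362506e-04 -1.42861962e-03]
```

```bash
python3 -m creep '0.053 -0.022 0.03 0 0 0 0.4;0.053 -0.022 0.03 0 0 0 0.4;0.053 -0.022 0.03 0 0 0 0.4;0.053 -0.022 0.03 0 0 0 0.4' | tr '\n' ' '; python3 -c "
from h import *
d=ctrl.get_image('wrist');cv2.imwrite('pics/w21c.png',cv2.resize(d['img'][120:300,220:420,::-1],None,fx=4,fy=3.3,interpolation=cv2.INTER_CUBIC))
"
```

```text
clock: 20.35 eef_pos: [578.0, 125.0, 18.0] tool_rot: [3.142, 0.0, 3.119] force: [-0.3, -0.3, 0.1] width: 51.3
```

View pics/w21c.png

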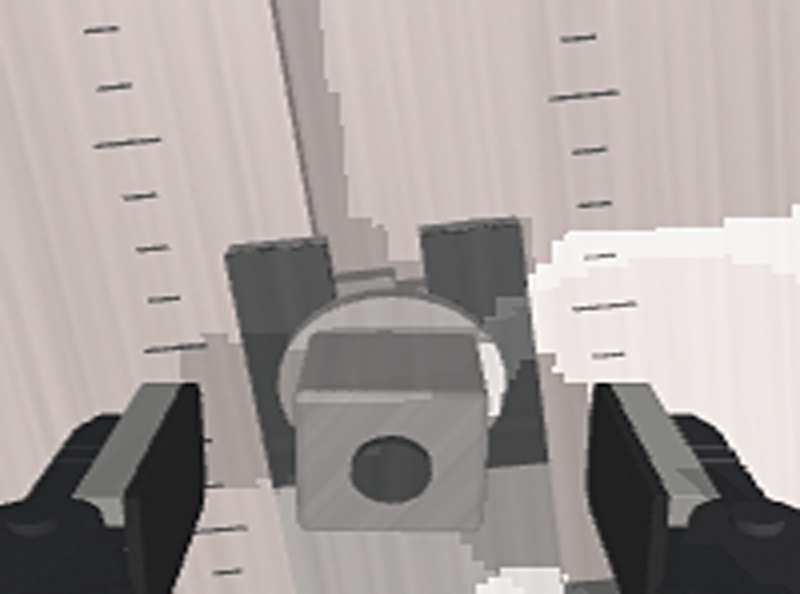

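```bash
python3 -m creep '-0.005 0.02 0 0 0 0 0.4;-0.005 0.02 0 0 0 0 1;-0.005 0.02 0 0 0 0 1;-0.005 0.02 0 0 0 0 1;-0.005 0.02 0 0 0 0 1;-0.005 0.02 0 0 0 0 1;-0.005 0.02 0 0 0 0 1' | tr '\n' ' '; python3 -c "
from h import *
import pickle
st=ctrl.read_state();print(st['force'],st['torque'],st['qpos'],st['eef_pos'])
d=snap('wrist','w22');pickle.dump((d,st),open('w22.pkl','wb'))
cv2.imwrite('pics/w22c.png',cv2.resize(d['img'][120:300,220:420,::-1],None,fx=4,fy=3.3,interpolation=cv2.INTER_CUBIC))
"
```

```text
clock: 20.98 eef_pos: [578.4, 126.0, 18.1] tool_rot: [3.141, 0.0, 3.119] force: [-0.9, -0.1, 2.2] width: 22.7 [-0.89965181 -0.05637752  2.17787968] [-0.02109996  0.13546314 -0.01513317] [ 0.28731184  0.9908028  -0.96280309  1.80104062  1.01742541  0.93907154
  1.9770677 ] [578.36486434 125.95867496  18.12004294]
```

View pics/w22c.png

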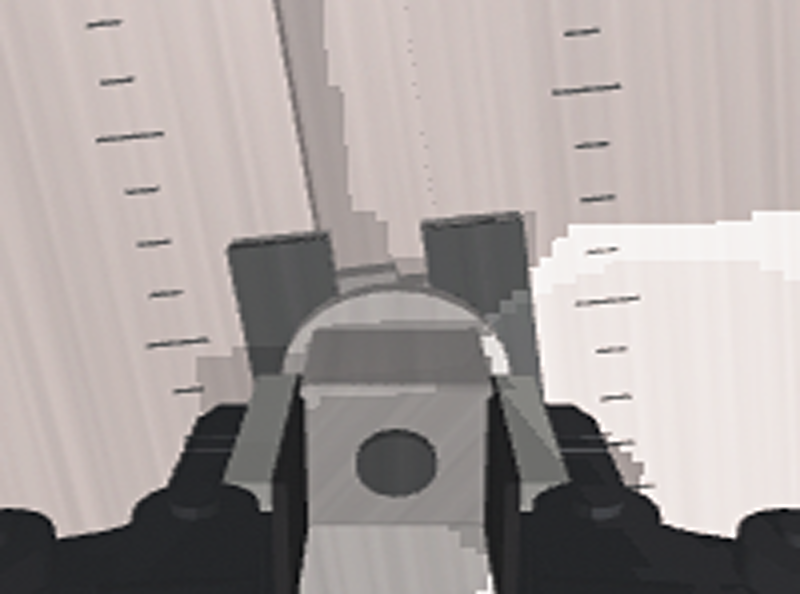

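```bash
python3 -m creep '0 0 -0.01 0 0 7 1;0 0 -0.01 0 0 14 1;0 0 -0.01 0 0 21 1;0 0 -0.01 0 0 28 1;0 0 -0.01 0 0 35 1;0 0 -0.01 0 0 42 1;0 0 -0.01 0 0 49 1;0 0 -0.01 0 0 56 1;0 0 -0.01 0 0 56 1;0 0 -0.01 0 0 56 1' | tr '\n' ' '; python3 -c "
from h import *
st=ctrl.read_state();print(st['force'],st['torque'],st['qpos'],st['eef_pos'])"
```

```text
clock: 21.87 eef_pos: [578.3, 125.6, 18.2] tool_rot: [-3.141, 0.001, 2.145] force: [0.1, -1.1, 0.5] width: 22.3 [ 0.11930528 -1.14031028  0.50782953] [-0.18625036 -0.14925131 -0.05002591] [ 0.19040264  0.90593542 -0.76091646  1.80388717  0.85940133  0.80002581
  1.12492561] [578.2650707  125.60086689  18.18540156]
```

```bash
python3 -m creep '0 0 0 0 0 7 1;0 0 0 0 0 14 1;0 0 0 0 0 21 1;0 0 0 0 0 28 1;0 0 0 0 0 32 1;0 0 0 0 0 32 1;0 0 0 0 0 32 1' | tr '\n' ' '; python3 -c "
from h import *
st=ctrl.read_state();print(st['force'],st['torque'],st['qpos'],st['eef_pos'])
d=snap('wrist','w23');cv2.imwrite('pics/w23c.png',cv2.resize(d['img'][100:320,180:460,::-1],None,fx=2.8,fy=2.7,interpolation=cv2.INTER_CUBIC))
d=snap('side','s23');cv2.imwrite('pics/s23c.png',cv2.resize(d['img'][130:230,270:400,::-1],None,fx=6,fy=6,interpolation=cv2.INTER_CUBIC))"
```

```text
clock: 22.45 eef_pos: [578.7, 125.2, 18.2] tool_rot: [3.141, 0.001, 1.587] force: [2.8, -2.3, 0.8] width: 22.5 [ 2.8168867  -2.27782724  0.82097873] [-0.47338472 -0.46518823  0.02691981] [ 0.12001105  0.86364972 -0.62889895  1.8053518   0.74241422  0.72459454
  0.66399227] [578.74532784 125.18300188  18.19901567]
```

View pics/w23c.png

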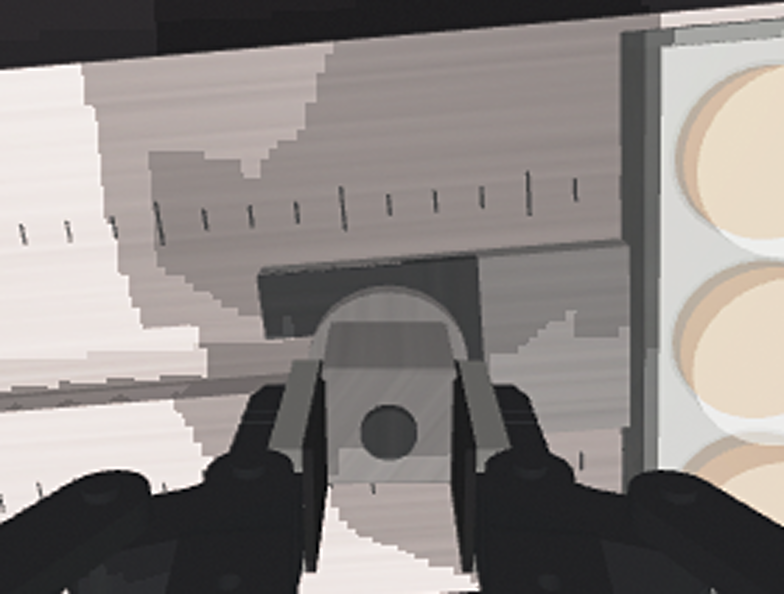

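View pics/s23c.png

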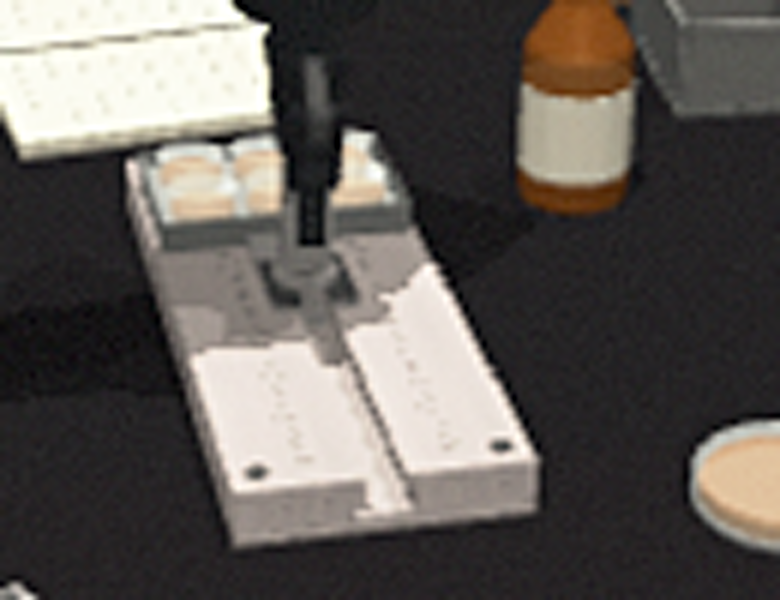

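```bash
python3 -m creep '-0.006 0.008 0 0 0 6 1;-0.006 0.008 0 0 0 12 1;-0.006 0.008 0 0 0 18 1;-0.006 0.008 0 0 0 24 1;-0.006 0.008 0 0 0 24 1' | tr '\n' ' '; python3 -c "
from h import *
st=ctrl.read_state();print(st['force'],st['torque'],st['qpos'],st['eef_pos'])"
python3 -m creep '0 0 0 0 0 6 1;0 0 0 0 0 12 1;0 0 0 0 0 18 1;0 0 0 0 0 24 1;0 0 0 0 0 24 1' | tr '\n' ' '; python3 -c "
from h import *
st=ctrl.read_state();print(st['force'],st['torque'],st['qpos'],st['eef_pos'])"
```

```text
clock: 22.97 eef_pos: [579.1, 124.8, 18.2] tool_rot: [3.14, 0.001, 1.164] force: [3.3, -2.6, -1.1] width: 22.3 [ 3.33491429 -2.58108381 -1.09187648] [-0.71253152 -0.7532383   0.05437366] [ 0.05969178  0.83640181 -0.52204461  1.80658572  0.63807817  0.67298286
  0.33006477] [579.05179924 124.80631592  18.20794807]
clock: 23.38 eef_pos: [578.9, 124.4, 18.2] tool_rot: [3.14, 0.001, 0.746] force: [1.8, -4.2, 0.3] width: 22.3 [ 1.78324076 -4.22091188  0.29758374] [-0.93037978 -0.73439382  0.072304  ] [-0.00416504  0.81452296 -0.4134537   1.80867662  0.52286362  0.62888641
  0.01299038] [578.93279871 124.44893529  18.16762062]
```

```bash
python3 -m creep '-0.005 0.0125 0 0 0 6 1;-0.005 0.0125 0 0 0 12 1;-0.005 0.0125 0 0 0 18 1;-0.005 0.0125 0 0 0 24 1;-0.005 0.0125 0 0 0 24 1' | tr '\n' ' '; python3 -c "
from h import *
for i in range(4): st=ctrl.read_state();print(st['force'],st['torque'],st['eef_pos']);ctrl.get_image('wrist')"
```

```text
clock: 23.8 eef_pos: [578.7, 124.2, 18.1] tool_rot: [3.14, 0.001, 0.328] force: [3.3, -3.8, 1.3] width: 22.4 [ 3.26928288 -3.83456307  1.2880596 ] [-0.95313934 -0.61001782  0.03930113] [578.6911154  124.19637816  18.09229706]
[ 1.24521033 -4.62709118  0.59659549] [-1.00260793 -0.65626305  0.02249898] [578.70472409 124.23711766  18.1097957 ]
[ 2.10400939 -5.17527138  0.82754343] [-1.06965355 -0.64685572  0.06437677] [578.71545898 124.22074689  18.13464687]
[ 3.02504311 -4.43152491  0.59891791] [-1.06033253 -0.56188527  0.02342464] [578.71330283 124.2229078   18.10380443]
```

```bash
python3 -m creep '0.001 0.019 0 0 0 4 1;0.001 0.019 0 0 0 8 1;0.001 0.019 0 0 0 8 1' | tr '\n' ' '; cat > f.py <<'E'
from h import *
F=[]
for i in range(4):
    st=ctrl.read_state();F.append(np.r_[st['force'],st['torque']]);ctrl.get_image('wrist')
print(np.mean(F,0).round(3),'sd',np.std(F,0).round(2)[-1],'yaw',st['tool_rot'].round(4)[2],st['eef_pos'].round(2),'t',st['clock'],'q7',st['qpos'][6].round(2))
E
python3 f.py; python3 -m creep '0 0 0 0 0 4 1;0 0 0 0 0 8 1;0 0 0 0 0 8 1' | tr '\n' ' '; python3 f.py
```

```text
clock: 24.25 eef_pos: [578.6, 124.1, 18.1] tool_rot: [3.141, 0.001, 0.19] force: [0.6, -3.9, 1.0] width: 22.3 [ 1.193 -3.602  1.368 -0.901 -0.375  0.076] sd 0.01 yaw 0.1909 [578.65 124.15  18.1 ] t 24.4 q7 -0.39
clock: 24.7 eef_pos: [578.5, 124.1, 18.1] tool_rot: [3.141, 0.001, 0.048] force: [0.6, -5.0, 0.8] width: 22.4 [ 0.577 -4.202  0.961 -1.004 -0.281  0.069] sd 0.03 yaw 0.0501 [578.52 124.1   18.09] t 24.85 q7 -0.49
```

```bash
python3 -m creep '0 0.015 0 0 0 4 1;0 0.015 0 0 0 6 1;0 0.015 0 0 0 6 1' >/dev/null; python3 f.py; python3 -m creep '0 0.005 0 0 0 3 1;0 0.005 0 0 0 6 1;0 0.005 0 0 0 6 1' >/dev/null; python3 f.py
```

```text
[-0.597 -3.628  0.485 -0.773  0.014  0.107] sd 0.04 yaw -0.0554 [578.52 124.05  18.1 ] t 25.3 q7 -0.56
[-1.037 -2.642  0.07  -0.592  0.2    0.057] sd 0.03 yaw -0.1599 [578.45 123.98  18.13] t 25.75 q7 -0.63
```

```bash
for i in 1 2; do python3 -m creep '0 0.003 0 0 0 2 1;0 0.003 0 0 0 4 1;0 0.003 0 0 0 4 1' >/dev/null; python3 f.py; done
```

```text
[-2.341 -1.446 -0.364 -0.291  0.481  0.106] sd 0.02 yaw -0.2312 [578.48 123.9   18.14] t 26.2 q7 -0.68
[-3.228  0.727 -1.221  0.056  0.755  0.084] sd 0.03 yaw -0.3011 [578.52 123.83  18.16] t 26.65 q7 -0.73
```

```bash
for i in 1 2; do python3 -m creep '-0.005 0 0 0 0 2 1;-0.005 0 0 0 0 4 1;-0.005 0 0 0 0 4 1' >/dev/null; python3 f.py; done
```

```text
[-2.896  1.075 -1.81   0.311  0.83   0.068] sd 0.01 yaw -0.371 [578.51 123.76  18.18] t 27.1 q7 -0.78
[-3.747  2.172 -3.263  0.436  0.822  0.083] sd 0.03 yaw -0.4409 [578.4  123.75  18.15] t 27.55 q7 -0.83
```

```bash
for i in 1 2; do python3 -m creep '-0.004 -0.004 0.004 0 0 2 1;-0.004 -0.004 0.004 0 0 4 1;-0.004 -0.004 0.004 0 0 4 1' >/dev/null; python3 f.py; done
```

```text
[-4.364  1.624 -2.271  0.458  0.964  0.099] sd 0.02 yaw -0.5108 [578.34 123.72  18.13] t 28.0 q7 -0.88
[-5.252  1.325 -0.152  0.321  1.138  0.12 ] sd 0.02 yaw -0.5815 [578.25 123.75  18.06] t 28.45 q7 -0.92
```

```bash
for i in 1 2; do python3 -m creep '-0.012 0.008 0.002 0 0 1 1;-0.012 0.008 0.002 0 0 3 1;-0.012 0.008 0.002 0 0 3 1' >/dev/null; python3 f.py; done
```

```text
[-3.872  0.533  0.617  0.216  0.906  0.128] sd 0.02 yaw -0.6332 [578.16 123.79  18.06] t 28.9 q7 -0.96
[-2.699  0.618  1.635  0.102  0.513  0.161] sd 0.02 yaw -0.6854 [578.04 123.89  18.05] t 29.35 q7 -0.99
```

```bash
for i in 1; do python3 -m creep '-0.006 0.004 -0.002 0 0 1 1;-0.006 0.004 -0.002 0 0 2 1;-0.006 0.004 -0.002 0 0 2 1' >/dev/null; python3 f.py; done;  python3 f.py
```

```text
[ 0.358  0.04   0.13  -0.025 -0.06   0.193] sd 0.03 yaw -0.7205 [577.9  123.91  18.04] t 29.8 q7 -1.02
[ 1.309 -0.159  0.107 -0.089 -0.312  0.194] sd 0.02 yaw -0.7205 [577.87 123.9   18.05] t 30.0 q7 -1.02
```

```bash
python3 -m creep '0 0 0 0 0 0 0.8;0 0 0 0 0 0 0.6;0 0 0 0 0 0 0.4;0 0 0 0 0 0 0.4;0 0 0 0 0 0 0.4;0 0 0 0 0 0 0.4' | tr '\n' ' '; python3 f.py;python3 -c "
from h import *
d=snap('wrist','w24');cv2.imwrite('pics/w24c.png',cv2.resize(d['img'][100:320,180:460,::-1],None,fx=2.8,fy=2.7,interpolation=cv2.INTER_CUBIC))"
```

```text
clock: 30.55 eef_pos: [576.7, 124.0, 17.8] tool_rot: [3.141, 0.0, -0.721] force: [-0.3, 0.7, -0.2] width: 51.1 [ 0.433  0.155  0.354 -0.017  0.013  0.005] sd 0.02 yaw -0.7204 [576.91 124.01  17.86] t 30.7 q7 -1.02
```

View pics/w24c.png

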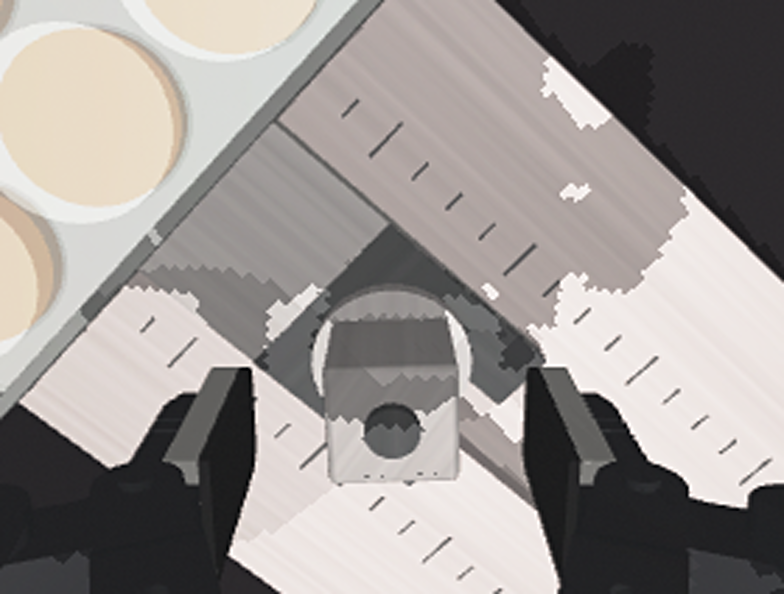

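```bash
python3 -m creep '0 0 0 0 0 0 1;0 0 0 0 0 0 1;0 0 0 0 0 0 1;0 0 0 0 0 0 1;0 0 0 0 0 0 1;0 0 0 0 0 0 1' | tr '\n' ' '; python3 f.py; python3 f.py
```

```text
clock: 31.3 eef_pos: [577.3, 123.7, 18.2] tool_rot: [-3.141, -0.001, -0.721] force: [-0.8, -2.0, 4.7] width: 22.1 [-0.104 -1.555  5.259 -0.249  0.084  0.073] sd 0.01 yaw -0.7206 [577.29 123.72  18.18] t 31.45 q7 -1.02
[-0.032 -1.626  5.044 -0.291  0.097  0.089] sd 0.04 yaw -0.7206 [577.31 123.71  18.18] t 31.65 q7 -1.02
```

```bash
for i in 1 2; do python3 -m creep '0 0 -0.003 0 0 1 1;0 0 -0.003 0 0 1 1;0 0 -0.003 0 0 1 1' >/dev/null; python3 f.py; done
```

```text
[ 0.202 -1.716  5.324 -0.371  0.052  0.123] sd 0.02 yaw -0.7377 [577.27 123.72  18.16] t 32.1 q7 -1.03
[ 0.494 -2.547  4.738 -0.485 -0.114  0.185] sd 0.02 yaw -0.7552 [577.26 123.77  18.2 ] t 32.55 q7 -1.04
```

```bash
python3 -m creep '0 0 -0.006 0 0 1 1;0 0 -0.006 0 0 1 1;0 0 -0.006 0 0 1 1' >/dev/null; python3 f.py
```

```text
[ 2.188 -2.93   1.408 -0.547 -0.403  0.217] sd 0.01 yaw -0.7728 [577.17 123.82  18.2 ] t 33.0 q7 -1.05
```

Firm at about 0.21 Nm. I'll release, lift clear and check.

```bash
python3 -m creep '0 0 0 0 0 0 0.8;0 0 0 0 0 0 0.6;0 0 0 0 0 0 0.4;0 0 0 0 0 0 0.4;0 0 0 0 0 0 0.4;0 0 -0.5 0 0 0 0.4;0 0 -1.3 0 0 0 0.4;0 0 -2.2 0 0 0 0.4;0 0 -2.5 0 0 0 0.4;0 0 -2.5 0 0 0 0.4' | tr '\n' ' '; python3 -m creep '0 0 0 0 0 0 0.4;0 0 0 0 0 0 0.4' | tr '\n' ' '; python3 -c "
from h import *
import pickle
st=ctrl.read_state()
d=snap('wrist','w25');pickle.dump((d,st),open('w25.pkl','wb'));cv2.imwrite('pics/w25c.png',cv2.resize(d['img'][100:300,200:440,::-1],None,fx=3.2,fy=2.9,interpolation=cv2.INTER_CUBIC))
d=snap('side','s25');cv2.imwrite('pics/s25c.png',cv2.resize(d['img'][130:300,230:400,::-1],None,fx=4,fy=3.5,interpolation=cv2.INTER_CUBIC));snap('top','t25')"
```

```text
clock: 33.88 eef_pos: [579.5, 125.1, 122.2] tool_rot: [-3.135, -0.003, -0.773] force: [0.1, -0.3, 0.7] width: 51.0 clock: 34.05 eef_pos: [575.9, 124.0, 117.4] tool_rot: [3.14, 0.001, -0.773] force: [-1.1, 0.1, 0.0] width: 51.2
```

View pics/w25c.png

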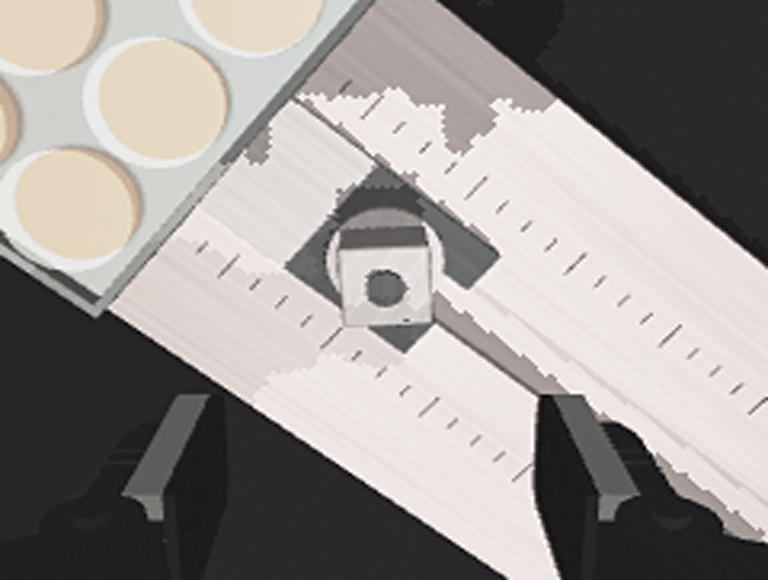

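View pics/s25c.png

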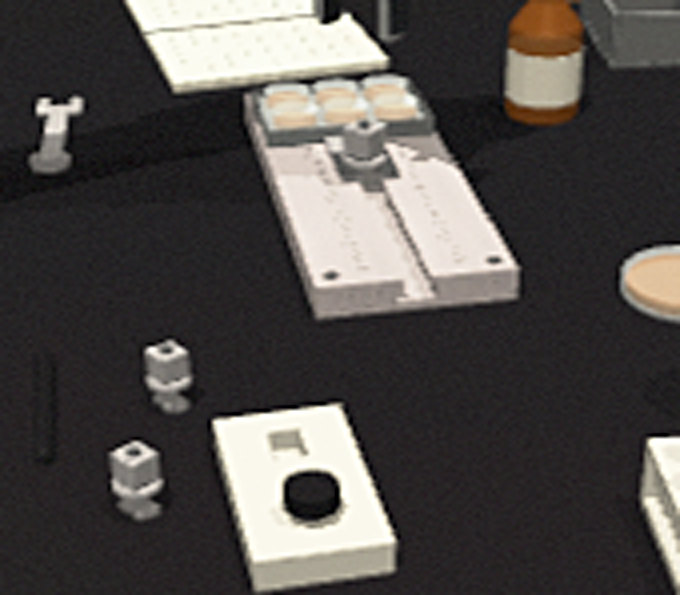

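```bash
python3 -c "
from h import *
import pickle
d,st=pickle.load(open('w25.pkl','rb'));T=world_T(d,st)
g=lambda a,b:(200+a/3.2,100+b/2.9)
yaw=1.668;ax=np.array([np.cos(yaw),np.sin(yaw)]);ay=np.array([-ax[1],ax[0]]);mid=-589.7
for n,q,z in [('hole',(386,287),69.2),('backR',(380,165),35.5),('backL',(287,267),35.5),('tipR',(500,257),35.5),('tipL',(405,352),35.5)]:
  p=atz(d,T,*g(*q),z)[:2];print(n,p.round(1),(p@ax).round(2),(p@ay-mid).round(2))
P=[atz(d,T,*g(*q),69.2)[:2] for q in [(340,249),(430,247),(434,323),(344,327)]];print(np.mean(P,0)@ax,np.mean(P,0)@ay-mid)
"
```

```text
hole [579.8 125.6] 68.75 0.45
backR [599.4 148. ] 89.16 -21.21
backL [556.6 143.3] 88.63 21.8
tipR [603.8 102.1] 43.07 -21.15
tipL [561.1  97.8] 42.91 21.77
68.54892166700735 0.29316151164982784
```

```bash
python3 -c "
from h import *
print(ctrl.finish_job())"
```

```text
the job is handed in; nothing more can be done
None
```

I moved the T-bolt from its stand into the slot and slid it home in the fork. I then turned the nut clockwise until it was firm, let go, lifted clear and handed the job in at about 34 s. `finish_job` gave no verdict.

**What I did**
- The first grasp closed on nothing: the real fingertips sit well behind the reported TCP. I went lower and gripped the nut.
- I dropped the head lengthwise into the slot and touched the slot floor to fix the bolt's height in the grip. The flange then cleared the pad on the way into the fork.
- I let go and took hold again half a turn round, so the whole turn fitted in the last joint's range. I turned the nut about 3.9 rad in total, past the head's stop and on to clamping.

**Last checks**
- **Position:** the stud axis is about 0.5 mm from the fork's home point and about 0.3 mm off the slot's centre line, and the bolt stands upright.
- **Holder:** the prong tips read 43.0 mm along the plate against 43.3 mm before, so the holder has not visibly shifted. The other things in the side view look unmoved.
- **Tightness:** the torque at the nut was about 0.19 Nm before the first release. On gripping again it read only 0.08 Nm. It then rose at about 3 Nm/rad, close to the bush's 4 Nm/rad, so I took the clamp as still holding and went to 0.217 Nm.

**Not checked directly**
- The clamp force was not measured; I judged it from torque alone.
- The head's square position could not be seen under the slot's lips. It follows from turning well past the stop at 94 degrees.
- Side forces of up to 5 N acted on the gripper during the turn, because it held the nut slightly off centre. I relieved them as I went.

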